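# Find the blind hole of a spacer on the test pin and hold it hole-up

### The arm

A 7-joint arm with a two-finger parallel gripper is mounted at the origin on the work surface. World frame = base frame: x ahead of the robot, y to its left, z up, the work surface at z = 0. Lengths are in m, angles in rad, forces in N, time in s.
With the tool pointing down it reaches from about 0.35 to 0.9 m from the base axis. Payload 8.1 kg.
Tool frame: the origin (TCP) lies midway between the tips of the shut fingers; the grasp point (between the pads) lies arm.grasp_offset behind it (arm.grasp_offset is the distance from the TCP to the grasp point, in m); z points along the fingers, y is the line along which they close (so a half turn about z gives the same grasp; the last joint's range is limited). The gripper opens to 92 mm and grips with 3 to 60 N. Pads are 19 mm wide; open, the fingers measure 130 mm over their backs; the gripper's body (75 mm by 190 mm) begins 47 mm behind the grasp point.
Start: joints at [1.193, 0.434, 0.025, 1.573, -0.012, 1.134, -0.075], TCP at [0.17, -0.602, 0.227] pointing down, gripper open.
Joint ranges: [-2.62, 2.62], [-0.44, 2.09], [-1.27, 1.32], [0.08, 2.57], [-1.32, 4.46], [0.12, 2], [-2.74, 2.74]. Speed limits (rad/s): [2.22, 2.22, 3.01, 3.01, 3.14, 3.14, 3.14].

### API

Orientations are given as a rotation vector (axis times angle).
In Python, from cell import observe, imaging, arm gives the robot as it stands.
- The arm moves only by the tool apply_moves, never from a script. Its argument "commands" is a list of rows, each a list of 5 numbers: the opening in per cent of the stroke, from 0 (shut) to 100 (fully open), then the shift along the world's x, y, z in units of 0.06 m (1.0 is 0.06 m), then the turn about the world's z in units of 0.5 rad (1.0 is 0.5 rad). A call has 1 to 12 rows; each row shifts and turns the commanded pose from where the row before left it; what a row does not reach is not made up. A row lasts 1/8 s, in which the tool goes at most 62.5 mm and 10.7 degrees, less where a joint would pass 70% of its speed; a pose out of reach is approached as far as the arm can. A call with a number of a shift or a turn outside -1 to 1 is refused whole. A call with a gripper value outside its range is refused whole. The fingers move at their own pace and stop on an object; "newtons" is the grip in N (left out, the last holds). Time passes only in rows, so rows that do not move let the fingers close. It gives the time, the measured TCP pose, the force, the opening and the grip force at its end, in the units of the state.
- observe(): the state, without advancing time (a new reading comes with each control period).
- imaging.get_image(name): name is "side" or "top" or "wrist"; returns (picture, depth): 400x640x3 uint8, red, green, blue; 400x640 float32, m along the optical axis (not along the pixel's ray), 0 where there is no reading.
- imaging.camera_params(name): a dict with "camera_matrix" (3x3 intrinsics, pixels), "origin" and "rotation" of the camera in the world; the wrist camera has in their place "tool_from_camera" (4x4, takes a point from camera to tool coordinates, whose origin is the TCP and whose axes are the flange's). Camera axes: x right, y up, looking along -z (the intrinsics and any distortion apply to the point x, -y, -z); pixel columns grow to the right and rows downward; lengths in m; the calibration is good to about 2 mm. A picture is of the moment at which its call begins: read the wrist's pose just before it. camera_params takes no time and is no camera call.
- arm.sign_off(): hands the job in; it is judged then, once.
The state is a dict: "clock": time; "joints": joint angles; "dq": joint speeds; "joint_efforts": joint torques, N m; "position": TCP position; "ee_rot": TCP orientation; "force": force on the tool from outside, world axes, zero at the start; "ft_torque": the same for the moment, N m; "width": opening from 0.0 (shut) to 1.0 (fully open); "gripper_force": force on a finger pad.
Only numpy, scipy, OpenCV 4.12 (cv2) and the standard library are available. Lean on these libraries where they do the work, as an engineer would, in place of code of your own. Each camera call takes 0.05 s, during which the arm holds its last target. There are 200 camera calls.

### The job

The square aluminium spacer on the bench is bored deep from one end only, and from outside both ends look alike: pick it up with a light grip (no more than 30 N, its finish marks), feel gently with the down-pointing test pin of the blue stand which end takes the pin, and turn the spacer over if it is the wrong one. Finish while still holding the spacer upright, hole-up, with the pin standing well down inside the deep hole and the spacer not pressed hard against it; nothing is put down at the end. Leave the spray can, the wrench and the orange bin where they are.

Things in the scene. Friction and masses are not known exactly. Their poses are not given: they have to be found in the camera images.
- spacer: Square aluminium spacer 80 x 40 x 40 mm, 0.2 to 0.35 kg, lying on a side. Origin: its centre, half-way up. x axis: along its length; z up at the start. Both end faces (x = +40, -40 mm) have a central round mouth 24 mm wide: one is the blind hole, 22 mm deep, the other a 6 mm deep recess. The hole may be at either end; the pose does not tell which. A grip over 35 N or pin force over 30 N marks it.
- stand: Fixed test stand: blue base plate 150 x 120 x 20 mm, two dark posts 20 mm square at y = +45 and -45 mm, 120 mm behind the pin (stand's +x), with a blue crossbar 110 mm long, and a blue arm 24 mm wide from it to 8 mm past the pin, both at 270 to 300 mm height. Origin on the bench straight below the pin, z up. The -x side, roughly towards the robot, is open; base and posts lie beyond x = +40 mm.
- pin_tip (a point): Lower tip of the steel test pin that hangs straight down from the stand's arm: 10 mm thick, 70 mm long, rounded tip, 200 mm above the bench. Rigid. Its axes are those of the stand (z up).
- spray_can: Red and white spray can, 60 mm thick, 170 mm high, standing; origin at the centre of its underside. To be left alone.
- wrench: Steel wrench lying flat on the bench, about 180 mm long; its x axis runs along it. To be left alone.
- bin: Orange open stock bin, 160 x 110 mm, 70 mm high; origin at the centre of its underside. To be left alone.
There are look-alikes about, which are no part of the job. Leave any brown or red look-alike of the spacer alone.

How it is judged:
On the way:
1. the spacer is lifted off the bench in the fingers (height (world z) of spacer above 0.08 m and contact force between the fingers and spacer above 1 N), for 0.2 s.
At the end, for the whole second after the job is handed in: The spacer is held still in the fingers, upright within 0.2 rad, its deep hole up and the pin at least 12 mm down inside it (pin tip within 28 mm of the spacer's centre along its length, centre within 15 mm of the pin sideways), pressed against the pin or stand with less than 15 N (angle between the x axis of spacer and the z axis of stand, either way round below 0.2 rad and horizontal distance between spacer and pin_tip below 0.015 m and x of pin_tip in the frame of spacer between -0.028 and 0.028 m and contact force between the fingers and spacer above 1 N and contact force between spacer and stand below 15 N and linear speed of spacer below 0.03 m/s); the arm keeps its last pose, push and grip.
It fails at once if the fingers squeeze or hit the spacer with more than 70 N in all (both fingers together) (contact force between the fingers and spacer above 70 N).
It fails at once if the spacer is pushed against the pin or stand with more than 30 N (contact force between spacer and stand above 30 N).
It fails at once if the spray can is moved (distance of spray_can from where it was at the start of the episode above 0.03 m).
It fails at once if the wrench is moved (distance of wrench from where it was at the start of the episode above 0.03 m).
It fails at once if the bin is moved (distance of bin from where it was at the start of the episode above 0.03 m).
It also fails if it takes over 72 s, if anything falls off the work surface, if the arm or the gripper's body presses on something with over 40 N, if the wrist force passes 120 N, or if a joint passes its speed limit or range.

## Working session

There is one attempt and no reset: what is moved stays moved. The work goes in short steps, Python scripts to look and compute and a tool call to move; the robot and the scene stay as the last step left them, time stands still between calls to the robot, and variables do not carry over. Pictures are saved under pics/ and viewed, at most 10 in all, crops included, and the job is handed in when it is done.

Besides the shell and the picture viewer there is one more tool, called after ">>>" as a command line: name --pt "numbers of a row" for each row, then --argument value for the rest. apply_moves: Moves the arm, as the interface text tells. Its arguments: {"type":"object","properties":{"commands":{"type":"array"},"newtons":{"type":"number"}},"required":["commands"]}

View pics/top0.png

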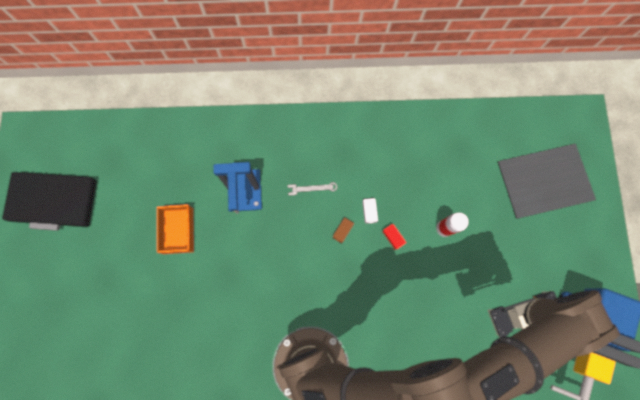

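View pics/side0.png

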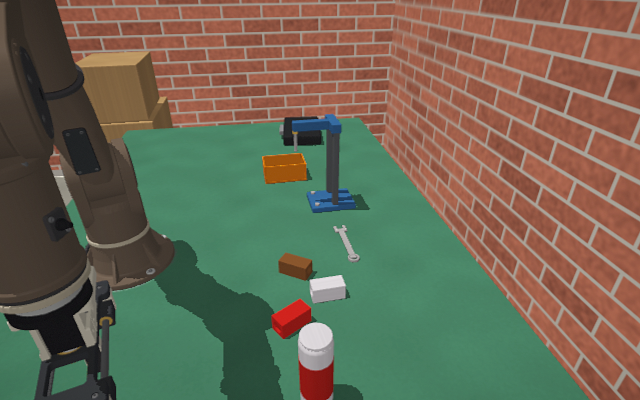

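Top view: white/aluminium spacer at (370,211), look-alikes brown (343,230) and red (394,236). The stand is at (245,188), wrench (313,188), bin (175,229), can (455,222). Of these only the white one fits the description. Side view: pin at about (296,140), spacer at (327,289).

```bash
cat > h.py <<'E'
from cell import observe, imaging, arm
import cv2, numpy as np
from scipy.spatial.transform import Rotation as R
def cloud(n,d,pose=None):
    c=imaging.camera_params(n); K=c["camera_matrix"]
    v,u=np.indices(d.shape); P=np.stack([(u-K[0,2])/K[0,0]*d,-(v-K[1,2])/K[1,1]*d,-d],-1)
    if n=="wrist":
        T=c["tool_from_camera"]; P=P@T[:3,:3].T+T[:3,3]
        return P@R.from_rotvec(pose["ee_rot"]).as_matrix().T+pose["position"]
    return P@R.from_rotvec(c["rotation"]).as_matrix().T+c["origin"]
def project(n,X):
    c=imaging.camera_params(n); K=c["camera_matrix"]
    p=(np.atleast_2d(X)-c["origin"])@R.from_rotvec(c["rotation"]).as_matrix()
    return np.stack([K[0,2]-K[0,0]*p[:,0]/p[:,2],K[1,2]+K[1,1]*p[:,1]/p[:,2]],1)
def save(n,name,box=None,s=1):
    o=observe(); p,d=imaging.get_image(n); np.save(f"pics/{name}.npy",d); cv2.imwrite(f"pics/{name}_raw.png",p[:,:,::-1])
    if box: p=p[box[1]:box[3],box[0]:box[2]]
    cv2.imwrite(f"pics/{name}.png",cv2.resize(p,None,fx=s,fy=s,interpolation=cv2.INTER_CUBIC)[:,:,::-1]); return o,p,d
E
python3 - <<'E'
from h import *
np.set_printoptions(precision=4,suppress=True)
for n in("top","side"):
    p=cv2.imread(f"pics/{n}0.png"); d=np.load(f"pics/{n}0.npy"); P=cloud(n,d)
    m=(p.min(2)>130)&(abs(P[...,2]-.04)<.012)&(d>0)
    bx={"top":(355,190,385,230),"side":(300,270,355,305)}[n]
    mm=np.zeros_like(m); mm[bx[1]:bx[3],bx[0]:bx[2]]=1; m&=mm
    Q=P[m]; r=cv2.minAreaRect(Q[:,:2].astype(np.float32)*1000); print(n,"spacer",len(Q),Q.mean(0),r)
    # stand parts by height
    reg=(P[...,0]>.3)&(P[...,0]<.8)&(P[...,1]>.05)&(P[...,1]<.45)&(d>0)
    for lo,hi in((.28,.32),(.1,.26),(.012,.03)):
        Q=P[reg&(P[...,2]>lo)&(P[...,2]<hi)]
        if len(Q)>5: print(lo,len(Q),Q.mean(0),cv2.minAreaRect(Q[:,:2].astype(np.float32)*1000))
d=np.load("pics/side0.npy");P=cloud("side",d)
for v in range(124,160,3): print(v,[(u,P[v,u].round(3).tolist()) for u in range(294,299,2)])
d=np.load("pics/top0.npy");P=cloud("top",d)
for u,v in((455,222),(313,188),(175,229),(343,230),(394,236)): print(u,v,P[v,u])
E
```

```text
top spacer 263 [ 0.5219 -0.2282  0.0397] ((522.83056640625, -229.00547790527344), (79.9121322631836, 41.304500579833984), 2.9816057682037354)
0.28 723 [0.5856 0.2189 0.298 ] ((563.65966796875, 219.19883728027344), (144.51324462890625, 108.54586791992188), 1.5962340831756592)
0.1 177 [0.6071 0.2146 0.1867] ((579.059814453125, 201.12803649902344), (135.84951782226562, 105.6451644897461), 26.519996643066406)
0.012 862 [0.591  0.2252 0.0196] ((527.8649291992188, 249.1759490966797), (345.5620422363281, 409.64410400390625), 4.837752342224121)
side spacer 502 [ 0.5237 -0.2339  0.0389] ((524.3909301757812, -229.81915283203125), (80.71224212646484, 45.40172576904297), 3.2299184799194336)
0.28 493 [0.575  0.2067 0.2939] ((570.0865478515625, 225.83995056152344), (110.48802947998047, 146.11668395996094), 81.22958374023438)
0.1 630 [0.6093 0.2085 0.1839] ((579.10693359375, 229.63729858398438), (98.59014129638672, 146.10952758789062), 68.00749969482422)
0.012 888 [0.5843 0.248  0.0202] ((563.1744384765625, 303.50286865234375), (180.27337646484375, 367.91357421875), 30.507884979248047)
124 [(294, [
[... 590 characters left out ...]
296, [0.505, 0.213, 0.233]), (298, [0.568, 0.778, 0.015])]
145 [(294, [0.498, 0.214, 0.223]), (296, [0.504, 0.213, 0.224]), (298, [0.567, 0.772, 0.002])]
148 [(294, [0.497, 0.212, 0.214]), (296, [0.504, 0.217, 0.212]), (298, [0.564, 0.745, -0.002])]
151 [(294, [0.541, 0.706, 0.001]), (296, [0.504, 0.213, 0.203]), (298, [0.56, 0.705, -0.0])]
154 [(294, [0.524, 0.515, 0.066]), (296, [0.532, 0.518, 0.064]), (298, [0.54, 0.518, 0.064])]
157 [(294, [0.523, 0.515, 0.054]), (296, [0.531, 0.513, 0.054]), (298, [0.54, 0.515, 0.052])]
455 222 [ 0.452  -0.4804  0.1698]
313 188 [ 0.6155 -0.029   0.007 ]
175 229 [ 0.4807  0.4737 -0.0011]
343 230 [ 0.4541 -0.1288  0.0377]
394 236 [ 0.428  -0.3069  0.0345]
```

>>> apply_moves --pt "100 0 0 1 0" --pt "100 0 0 1 0" --pt "100 0 0 1 0" --pt "100 0 0 1 0" --pt "100 0 0 1 0" --pt "100 0 0 1 0" --pt "100 0 0 1 0" --pt "100 0 0 1 0" --pt "100 0 0 1 0" --pt "100 0 0 1 0"

```text
clock: 1.35
position: [0.1584, -0.5581, 0.6853]
ee_rot: [2.943, 0.408, 0.038]
force: [0.3, 0.5, -0.0]
width: 1.004
gripper_force: 0.0
```

>>> apply_moves --pt "100 0 0 -1 0" --pt "100 0 0 -1 0" --pt "100 0 0 -1 0" --pt "100 0 0 -1 0"

```text
clock: 1.85
position: [0.1585, -0.558, 0.4429]
ee_rot: [2.943, 0.408, 0.038]
force: [1.0, -0.1, 0.1]
width: 1.001
gripper_force: 0.0
```

```bash
python3 -c "
from cell import observe
o=observe();print(o['joints'],o['ee_rot'],o['position'])"
```

```text
[ 0.90200723  0.14630942  0.34932003  1.47242927 -0.04394508  1.35996085
 -0.04634449] [2.94336921 0.40782171 0.03794624] [ 0.15849726 -0.55797132  0.44286173]
```

```bash
cat >> h.py <<'E'
def rep():
    o=observe(); M=R.from_rotvec(o["ee_rot"]).as_matrix(); np.set_printoptions(precision=3,suppress=True)
    z=M[:,2]; yaw=np.arctan2(-M[0,1],M[1,1])
    # tilt about tool y (pitch) and roll (height of y axis)
    print("t",round(o["clock"],2),"pos",o["position"],"z",z,"y",M[:,1],"tilt deg",np.degrees(np.arccos(-z[2])).round(1),"az",np.degrees(np.arctan2(z[1],z[0])).round(1),"y-axis az",np.degrees(np.arctan2(M[1,1],M[0,1])).round(1))
    print(" grasp",o["position"]-arm.grasp_offset*z,"J",o["joints"],"F",o["force"],"w",round(o["width"],3),"g",round(o["gripper_force"],1)); return o
E
python3 -c "
from h import *; rep()"
```

```text
t 1.85 pos [ 0.158 -0.558  0.443] z [ 0.048 -0.164 -0.985] y [ 0.268 -0.948  0.171] tilt deg 9.8 az -73.6 y-axis az -74.2
 grasp [ 0.158 -0.555  0.461] J [ 0.902  0.146  0.349  1.472 -0.044  1.36  -0.046] F [ 1.027 -0.124  0.118] w 1.001 g 0.0
```

>>> apply_moves --pt "100 0 0 1 0" --pt "100 0 0 1 0" --pt "100 0 0 1 0" --pt "100 0 0 1 0" --pt "100 0 0 1 0" --pt "100 0 0 1 0" --pt "100 0 0 1 0" --pt "100 0 0 1 0"

```text
clock: 2.85
position: [0.1485, -0.5252, 0.7753]
ee_rot: [2.764, 0.381, 0.073]
force: [-0.0, 0.3, -0.3]
width: 0.998
gripper_force: 0.0
```

```bash
python3 -c "
from h import *; rep()"
```

```text
t 2.85 pos [ 0.148 -0.525  0.775] z [ 0.097 -0.333 -0.938] y [ 0.253 -0.903  0.347] tilt deg 20.3 az -73.8 y-axis az -74.3
 grasp [ 0.147 -0.519  0.793] J [ 0.867  0.201  0.53   0.605 -0.143  2.002 -0.01 ] F [-0.007  0.254 -0.258] w 0.998 g 0.0
```

>>> apply_moves --pt "100 0 0 -1 -0.37" --pt "100 0 0 -1 -0.37" --pt "100 0 0 -1 -0.37" --pt "100 0 0 -1 -0.37" --pt "100 0 0 -1 -0.37" --pt "100 0 0 -1 -0.37" --pt "100 0 0 0 -0.37"

```text
clock: 3.72
position: [0.1479, -0.523, 0.4181]
ee_rot: [2.479, -1.358, -0.248]
force: [-0.0, -1.5, 0.9]
width: 1.001
gripper_force: 0.0
```

```bash
python3 -c "
from h import *; rep()"
```

```text
t 3.73 pos [ 0.148 -0.523  0.418] z [-0.293 -0.18  -0.939] y [-0.791 -0.506  0.343] tilt deg 20.1 az -148.5 y-axis az -147.4
 grasp [ 0.153 -0.52   0.436] J [ 0.534  0.169  0.516  1.558  0.27   1.432 -1.566] F [-0.025 -1.534  0.934] w 1.001 g 0.0
```

>>> apply_moves --pt "100 0 0 0 -0.37" --pt "100 0 0 0 -0.37" --pt "100 0 0 0 -0.37" --pt "100 0 0 0 -0.37" --pt "100 0 0 0 -0.37" --pt "100 0 0 0 -0.3" --pt "100 0 0 1 0" --pt "100 0 0 1 0" --pt "100 0 0 1 0" --pt "100 0 0 1 0" --pt "100 0 0 1 0" --pt "100 0 0 1 0"

```text
clock: 5.22
position: [0.1774, -0.4769, 0.6633]
ee_rot: [1.598, -2.34, -0.026]
force: [-0.6, -2.3, -2.4]
width: 0.998
gripper_force: 0.0
```

```bash
python3 -c "
from h import *; rep()"
```

```text
t 5.22 pos [ 0.177 -0.477  0.663] z [-0.26  -0.156 -0.953] y [-0.907  0.379  0.185] tilt deg 17.7 az -149.0 y-axis az 157.3
 grasp [ 0.182 -0.474  0.681] J [ 0.218  0.28   1.107  0.928  0.052  2.002 -2.193] F [-0.646 -2.273 -2.386] w 0.998 g 0.0
```

>>> apply_moves --pt "100 0 0 1 0" --pt "100 0 0 1 0" --pt "100 0 0 1 0" --pt "100 0 0 1 0"

```text
clock: 5.72
position: [0.1337, -0.4796, 0.7549]
ee_rot: [1.557, -2.253, 0.187]
force: [-0.1, 0.5, -0.5]
width: 1.001
gripper_force: 0.0
```

```bash
python3 -c "
from h import *; rep()"
```

```text
t 5.72 pos [ 0.134 -0.48   0.755] z [-0.243 -0.327 -0.913] y [-0.921  0.372  0.112] tilt deg 24.0 az -126.6 y-axis az 158.0
 grasp [ 0.138 -0.473  0.772] J [ 0.099  0.235  1.318  0.79   0.086  2.002 -2.078] F [-0.079  0.489 -0.463] w 1.001 g 0.0
```

>>> apply_moves --pt "100 0.65 0.58 -0.5 0.22" --pt "100 0.65 0.58 -0.5 0.22" --pt "100 0.65 0.58 -0.5 0.22" --pt "100 0.65 0.58 -0.5 0.22" --pt "100 0.65 0.58 -0.5 0.22" --pt "100 0.65 0.58 -0.5 0.22" --pt "100 0.65 0.58 -0.5 0.22" --pt "100 0.65 0.58 -0.5 0.22"

```text
clock: 6.72
position: [0.3917, -0.2395, 0.5574]
ee_rot: [2.309, -1.608, 0.361]
force: [0.2, -0.4, -0.1]
width: 0.997
gripper_force: 0.0
```

```bash
python3 -c "
from h import *; rep()"
```

```text
t 6.72 pos [ 0.392 -0.239  0.557] z [ 0.032 -0.385 -0.922] y [-0.94  -0.326  0.104] tilt deg 22.8 az -85.2 y-axis az -160.9
 grasp [ 0.391 -0.232  0.575] J [-0.57  -0.129  0.586  1.502  0.47   1.692 -2.703] F [ 0.237 -0.352 -0.055] w 0.997 g 0.0
```

>>> apply_moves --pt "100 0 0 1 0.1" --pt "100 0 0 1 0.1" --pt "100 0 0 1 0" --pt "100 0 0 1 0" --pt "100 0 0 1 0" --pt "100 0 0 1 0"

```text
clock: 7.48
position: [0.4055, -0.2684, 0.796]
ee_rot: [2.385, -1.463, 0.499]
force: [-3.9, -4.9, 0.7]
width: 1.001
gripper_force: 0.0
```

```bash
python3 -c "
from h import *; rep()"
```

```text
t 7.47 pos [ 0.406 -0.268  0.796] z [ 0.137 -0.424 -0.895] y [-0.896 -0.438  0.071] tilt deg 26.5 az -72.2 y-axis az -154.0
 grasp [ 0.403 -0.26   0.813] J [-0.721  0.159  1.318  0.734  0.148  2.002 -2.018] F [-3.908 -4.897  0.687] w 1.001 g 0.0
```

>>> apply_moves --pt "100 0 0 1 0" --pt "100 0 0 1 0" --pt "100 0 0 1 0"

```text
clock: 7.85
position: [0.3935, -0.2935, 0.8625]
ee_rot: [2.333, -1.42, 0.682]
force: [-0.0, 0.3, 0.2]
width: 0.999
gripper_force: 0.0
```

```bash
python3 -c "
from h import *; rep()"
```

```text
t 7.85 pos [ 0.393 -0.294  0.862] z [ 0.229 -0.504 -0.833] y [-0.892 -0.451  0.028] tilt deg 33.6 az -65.6 y-axis az -153.2
 grasp [ 0.389 -0.284  0.878] J [-0.599  0.169  1.318  0.565  0.101  2.002 -1.927] F [-0.043  0.325  0.233] w 0.999 g 0.0
```

>>> apply_moves --pt "100 0 0 1 0" --pt "100 0 0 1 0" --pt "100 0 0 0.5 0"

```text
clock: 8.22
position: [0.3807, -0.3037, 0.9152]
ee_rot: [2.281, -1.371, 0.826]
force: [0.1, 0.1, 0.7]
width: 1.002
gripper_force: 0.0
```

```bash
python3 -c "
from h import *; rep()"
```

```text
t 8.22 pos [ 0.381 -0.304  0.915] z [ 0.299 -0.567 -0.767] y [-0.883 -0.469  0.002] tilt deg 39.9 az -62.2 y-axis az -152.1
 grasp [ 0.375 -0.293  0.93 ] J [-0.511  0.172  1.318  0.431  0.054  2.002 -1.868] F [0.053 0.102 0.666] w 1.002 g 0.0
```

>>> apply_moves --pt "100 0 0 0 0.3" --pt "100 0 0 0 0.3" --pt "100 0 0 0 0.3" --pt "100 0 0 1 0" --pt "100 0 0 1 0" --pt "100 0 0 1 0"

```text
clock: 8.98
position: [0.3717, -0.2875, 0.9554]
ee_rot: [2.582, -0.854, 1.031]
force: [-0.5, 0.5, 0.0]
width: 1.001
gripper_force: 0.0
```

```bash
python3 -c "
from h import *; rep()"
```

```text
t 8.97 pos [ 0.372 -0.287  0.955] z [ 0.553 -0.411 -0.725] y [-0.596 -0.803  0.   ] tilt deg 43.5 az -36.6 y-axis az -126.6
 grasp [ 0.361 -0.28   0.969] J [-0.226  0.066  0.98   0.355 -0.129  1.986 -1.579] F [-0.502  0.536  0.004] w 1.001 g 0.0
```

>>> apply_moves --pt "100 0.2 0.08 -0.95 0" --pt "100 0.2 0.08 -0.95 0" --pt "100 0.2 0.08 -0.95 0" --pt "100 0.2 0.08 -0.95 0.1" --pt "100 0.2 0.08 -0.95 0.2" --pt "100 0.2 0.08 -0.95 0.3" --pt "100 0.2 0.08 -0.95 0.35" --pt "100 0.2 0.08 -0.95 0.35" --pt "100 0.2 0.08 -0.95 0.35" --pt "100 0.2 0.08 -0.95 0.35"

```text
clock: 10.22
position: [0.4593, -0.2519, 0.4472]
ee_rot: [-2.785, -0.405, -0.979]
force: [-0.3, -1.0, 0.6]
width: 1.002
gripper_force: 0.0
```

```bash
python3 -c "
from h import *; rep()"
```

```text
t 10.22 pos [ 0.459 -0.252  0.447] z [ 0.588  0.239 -0.773] y [ 0.305 -0.95  -0.062] tilt deg 39.4 az 22.1 y-axis az -72.2
 grasp [ 0.448 -0.256  0.462] J [-0.702 -0.421  1.139  1.86  -0.156  1.003 -0.735] F [-0.309 -1.014  0.614] w 1.002 g 0.0
```

>>> apply_moves --pt "100 0.4 0 -0.3 0.3" --pt "100 0.4 0 -0.3 0.35" --pt "100 0.4 0 -0.3 0.35" --pt "100 0.4 0 -0.3 0.35" --pt "100 0.4 0 0 0.35" --pt "100 0 0 0 0.35" --pt "100 0 0 0 0.35" --pt "100 0 0 0 0.35"

```text
clock: 11.22
position: [0.4088, -0.0822, 0.4567]
ee_rot: [-1.909, -1.932, -0.711]
force: [-0.4, 0.4, -0.4]
width: 0.996
gripper_force: 0.0
```

```bash
python3 -c "
from h import *; rep()"
```

```text
t 11.22 pos [ 0.409 -0.082  0.457] z [ 0.109  0.562 -0.82 ] y [ 0.993 -0.024  0.116] tilt deg 34.9 az 79.0 y-axis az -1.4
 grasp [ 0.407 -0.093  0.472] J [-1.185 -0.438  1.318  1.712 -0.184  1.499  0.14 ] F [-0.406  0.402 -0.411] w 0.996 g 0.0
```

>>> apply_moves --pt "100 0.65 -0.4 -0.33 0" --pt "100 0.65 -0.4 -0.33 0" --pt "100 0.65 -0.4 -0.33 0" --pt "100 0.65 -0.4 -0.33 0" --pt "100 0.65 -0.4 -0.33 0"

```text
clock: 11.85
position: [0.4654, -0.0998, 0.4099]
ee_rot: [-2.08, -1.996, -0.76]
force: [-0.2, -0.1, 0.5]
width: 1.0
gripper_force: 0.0
```

```bash
python3 -c "
from h import *; rep()"
```

```text
t 11.85 pos [ 0.465 -0.1    0.41 ] z [ 0.247  0.451 -0.858] y [ 0.969 -0.096  0.228] tilt deg 30.9 az 61.3 y-axis az -5.7
 grasp [ 0.461 -0.108  0.426] J [-1.208 -0.439  1.318  1.796 -0.08   1.253  0.106] F [-0.163 -0.083  0.532] w 1.0 g 0.0
```

```bash
cat > fit.py <<'E'
import numpy as np, itertools
from scipy.optimize import least_squares
from scipy.spatial.transform import Rotation as R
# J, pos, z, y
D=np.array([
[0.902,0.146,0.349,1.472,-0.044,1.36,-0.046, .158,-.558,.443, .048,-.164,-.985, .268,-.948,.171],
[0.867,0.201,0.53,0.605,-0.143,2.002,-0.01, .148,-.525,.775, .097,-.333,-.938, .253,-.903,.347],
[0.534,0.169,0.516,1.558,0.27,1.432,-1.566, .148,-.523,.418, -.293,-.18,-.939, -.791,-.506,.343],
[0.218,0.28,1.107,0.928,0.052,2.002,-2.193, .177,-.477,.663, -.26,-.156,-.953, -.907,.379,.185],
[0.099,0.235,1.318,0.79,0.086,2.002,-2.078, .134,-.48,.755, -.243,-.327,-.913, -.921,.372,.112],
[-0.57,-0.129,0.586,1.502,0.47,1.692,-2.703, .392,-.239,.557, .032,-.385,-.922, -.94,-.326,.104],
[-0.721,0.159,1.318,0.734,0.148,2.002,-2.018, .406,-.268,.796, .137,-.424,-.895, -.896,-.438,.071],
[-0.599,0.169,1.318,0.565,0.101,2.002,-1.927, .393,-.294,.862, .229,-.504,-.833, -.892,-.451,.028],
[-0.511,0.172,1.318,0.431,0.054,2.002,-1.868, .381,-.304,.915, .299,-.567,-.767, -.883,-.469,.002],
[-0.226,0.066,0.98,0.355,-0.129,1.986,-1.579, .372,-.287,.955, .553,-.411,-.725, -.596,-.803,0],
[-0.702,-0.421,1.139,1.86,-0.156,1.003,-0.735, .459,-.252,.447, .588,.239,-.773, .305,-.95,-.062],
[-1.185,-0.438,1.318,1.712,-0.184,1.499,0.14, .409,-.082,.457, .109,.562,-.82, .993,-.024,.116],
[-1.208,-0.439,1.318,1.796,-0.08,1.253,0.106, .465,-.1,.41, .247,.451,-.858, .969,-.096,.228]])
def fk(p,s,q):
    o1,o7,o3,o5=p[:4]; t=p[4:].reshape(-1,3)
    Rz=lambda a:R.from_euler('z',a); Ry=lambda a:R.from_euler('y',a)
    seq=[Rz(s[0]*q[0]+o1),Ry(q[1]),Rz(s[1]*q[2]+o3),Ry(q[3]),Rz(s[2]*q[4]+o5),Ry(q[5]),Rz(s[3]*q[6]+o7)]
    x=np.zeros(3); M=R.identity()
    for i,r in enumerate(seq):
        M=M*r
        if i in(0,1,3,5): # links after joint 1, 2(upper), 4(fore), 6(tool)
            x=x+M.apply(t[{0:0,1:1,3:2,5:3}[i]])
    return x,M.as_matrix()
if __name__=="__main__":
    best=None
    for s in itertools.product((1,-1),repeat=4):
        def f(p):
            r=[]
            for d in D:
                x,M=fk(p,s,d[:7]); r+=[x-d[7:10],.3*(M[:,2]-d[10:13]),.3*(M[:,1]-d[13:16])]
            return np.concatenate(r)
        for o in ((0,0),(0,3.14),(1.57,0),(-1.57,1.57),(0,1.57)):
            p0=np.r_[o,0,0,0,0,.3,0,0,.4,0,0,.35,0,0,.25]
            q=least_squares(f,p0,max_nfev=60)
            if best is None or q.cost<best[0]: best=(q.cost,s,q.x,np.abs(q.fun).max())
    print(best[0],best[1],best[2].round(4),best[3]); np.savez("kin.npz",s=best[1],p=best[2])
E
python3 fit.py
```

```text
2.967985075017382e-06 (-1, -1, -1, -1) [ 5.00000e-04  1.57030e+00 -9.00000e-04  2.00000e-04 -4.00000e-04
 -2.23831e+01  2.72200e-01  7.00000e-04  2.23463e+01  5.57100e-01
  6.00000e-04 -1.67000e-02  4.27500e-01  2.00000e-04 -2.00000e-04
  3.69500e-01] 0.0010048765775196311
```

```bash
cat > sim.py <<'E'
import numpy as np
from fit import fk as _fk
from scipy.spatial.transform import Rotation as R
k=np.load("kin.npz"); P,S=k["p"],k["s"]
fk=lambda q:_fk(P,S,q)
LO=np.array([-2.62,-.44,-1.27,.08,-1.32,.12,-2.74]);HI=np.array([2.62,2.09,1.32,2.57,4.46,2,2.74])
V=np.array([2.22,2.22,3.01,3.01,3.14,3.14,3.14])*.7/8
def jac(q):
    x,M=fk(q); J=np.zeros((6,7)); e=1e-5
    for i in range(7):
        a=q.copy();a[i]+=e; y,N=fk(a); J[:3,i]=(y-x)/e; J[3:,i]=R.from_matrix(N@M.T).as_rotvec()/e
    return x,M,J
def row(q,r,w=.3,lam=1e-3,it=12,scale=False):
    x0,M0=fk(q); t=np.array(r[1:4])*.06; n=np.linalg.norm(t); t*=min(1,.0625/max(n,1e-9))
    yaw=np.clip(r[4]*.5,-.187,.187); xt=x0+t; Mt=R.from_euler('z',yaw).as_matrix()@M0
    a=q.copy(); W=np.r_[1,1,1,w,w,w]
    for _ in range(it):
        x,M,J=jac(a); e=np.r_[xt-x,R.from_matrix(Mt@M.T).as_rotvec()]*W; Jw=J*W[:,None]
        if np.linalg.norm(e)<1e-5: break
        free=np.ones(7,bool)
        for _ in range(4):
            d=np.zeros(7); Jf=Jw[:,free]; d[free]=Jf.T@np.linalg.solve(Jf@Jf.T+lam*np.eye(6),e)
            bad=free&(((a<=LO+1e-6)&(d<0))|((a>=HI-1e-6)&(d>0)))
            if not bad.any(): break
            free&=~bad
        a=np.clip(a+d,LO,HI)
    d=a-q
    if scale: d*=min(1,(V/np.maximum(abs(d),1e-9)).min())
    else: d=np.clip(d,-V,V)
    return np.clip(q+d,LO,HI)
def run(q,rows,**k):
    q=np.array(q,float)
    for r in rows: q=row(q,r,**k)
    return q
def info(q):
    x,M=fk(q); z=M[:,2]
    return f"pos {x.round(3)} tilt {np.degrees(np.arccos(-z[2])):.1f} az {np.degrees(np.arctan2(z[1],z[0])):.0f} yaz {np.degrees(np.arctan2(M[1,1],M[0,1])):.0f} yz {M[2,1]:.3f} J {q.round(2)}"
U=[100,0,0,1,0]
SEQ=[([1.193,.435,.025,1.574,-.0116,1.134,-.075],[U]*10+[[100,0,0,-1,0]]*4),
([0.902,0.146,0.349,1.472,-0.044,1.36,-0.046],[U]*8),
([0.867,0.201,0.53,0.605,-0.143,2.002,-0.01],[[100,0,0,-1,-.37]]*6+[[100,0,0,0,-.37]]),
([0.534,0.169,0.516,1.558,0.27,1.432,-1.566],[[100,0,0,0,-.37]]*5+[[100,0,0,0,-.3]]+[U]*6),
([0.218,0.28,1.107,0.928,0.052,2.002,-2.193],[U]*4),
([0.099,0.235,1.318,0.79,0.086,2.002,-2.078],[[100,.65,.58,-.5,.22]]*8),
([-0.57,-0.129,0.586,1.502,0.47,1.692,-2.703],[[100,0,0,1,.1]]*2+[U]*4),
([-0.721,0.159,1.318,0.734,0.148,2.002,-2.018],[U]*3),
([-0.599,0.169,1.318,0.565,0.101,2.002,-1.927],[U]*2),
([-0.511,0.172,1.318,0.431,0.054,2.002,-1.868],[[100,0,0,0,.3]]*3+[U]*3),
([-0.226,0.066,0.98,0.355,-0.129,1.986,-1.579],[[100,.2,.08,-.95,0]]*3+[[100,.2,.08,-.95,.1],[100,.2,.08,-.95,.2],[100,.2,.08,-.95,.3]]+[[100,.2,.08,-.95,.35]]*4),
([-0.702,-0.421,1.139,1.86,-0.156,1.003,-0.735],[[100,.4,0,-.3,.3]]+[[100,.4,0,-.3,.35]]*3+[[100,.4,0,0,.35]]+[[100,0,0,0,.35]]*3),
([-1.185,-0.438,1.318,1.712,-0.184,1.499,0.14],[[100,.65,-.4,-.33,0]]*5)]
if __name__=="__main__":
    from fit import D
    for kw in (dict(w=.1),dict(w=.3),dict(w=1.),dict(w=.3,scale=True),dict(w=.3,lam=.03),dict(w=.3,lam=.03,it=1),dict(w=.3,it=3)):
        e=[np.abs(run(q,r,**kw)-D[i,:7]).max() for i,(q,r) in enumerate(SEQ)]
        print(kw,np.round(e,2),round(sum(e),2))
E
python3 sim.py
```

```text
{'w': 0.1} [0.21 0.42 0.06 0.26 0.34 1.02 0.96 0.29 0.19 0.4  0.18 0.81 0.53] 5.68
{'w': 0.3} [0.11 0.2  0.05 0.21 0.17 1.21 0.17 0.14 0.08 0.29 0.19 0.32 0.22] 3.38
{'w': 1.0} [0.03 0.11 0.05 0.21 0.09 1.21 0.15 0.08 0.09 0.43 0.19 0.11 0.1 ] 2.84
{'w': 0.3, 'scale': True} [0.09 0.2  0.03 0.21 0.17 0.04 0.07 0.14 0.08 0.11 0.07 0.32 0.22] 1.75
{'w': 0.3, 'lam': 0.03} [0.22 0.21 0.02 0.16 0.17 0.23 0.49 0.13 0.07 0.26 0.28 0.32 0.22] 2.8
{'w': 0.3, 'lam': 0.03, 'it': 1} [0.31 0.23 0.72 0.38 0.16 0.66 0.83 0.13 0.09 0.34 0.64 0.38 0.09] 4.95
{'w': 0.3, 'it': 3} [0.11 0.21 0.05 0.21 0.17 0.95 0.15 0.14 0.08 0.36 0.18 0.32 0.22] 3.15
```

Run:
```python
from sim import *
from fit import D
for kw in [dict(w=w,scale=True,lam=l,it=it) for w in (.5,1,2) for l in (1e-4,1e-3,1e-2) for it in (4,12,40)]:
    e=[np.abs(run(q,r,**kw)-D[i,:7]).max() for i,(q,r) in enumerate(SEQ)]
    print(kw,np.round(e,2),round(sum(e),2))
```

```text
{'w': 0.5, 'scale': True, 'lam': 0.0001, 'it': 4} [0.21 0.12 0.01 0.21 0.12 0.05 0.35 0.5  0.18 0.4  0.07 0.07 0.05] 2.34
{'w': 0.5, 'scale': True, 'lam': 0.0001, 'it': 12} [0.41 0.15 0.01 0.21 0.47 0.05 0.15 0.03 0.34 0.37 0.07 0.07 0.05] 2.4
{'w': 0.5, 'scale': True, 'lam': 0.0001, 'it': 40} [0.37 0.22 0.01 0.24 0.04 0.05 0.2  0.03 0.09 0.33 0.07 0.07 0.05] 1.77
{'w': 0.5, 'scale': True, 'lam': 0.001, 'it': 4} [0.03 0.05 0.02 0.21 0.04 0.06 0.12 0.03 0.02 0.16 0.06 0.07 0.05] 0.93
{'w': 0.5, 'scale': True, 'lam': 0.001, 'it': 12} [0.03 0.05 0.02 0.21 0.04 0.05 0.02 0.03 0.02 0.04 0.06 0.07 0.05] 0.68
{'w': 0.5, 'scale': True, 'lam': 0.001, 'it': 40} [0.03 0.05 0.02 0.21 0.04 0.05 0.02 0.03 0.02 0.01 0.06 0.07 0.05] 0.65
{'w': 0.5, 'scale': True, 'lam': 0.01, 'it': 4} [0.16 0.08 0.04 0.15 0.04 0.3  0.2  0.03 0.03 0.26 0.18 0.07 0.05] 1.58
{'w': 0.5, 'scale': True, 'lam': 0.01, 'it': 12} [0.04 0.05 0.05 0.19 0.04 0.12 0.03 0.03 0.02 0.25 0.08 0.07 0.05] 1.02
{'w': 0.5, 'scale': True, 'lam': 0.01, 'it': 40} [0.03 0.05 0.05 0.21 0.04 0.05 0.02 0.03 0.02 0.14 0.08 0.07 0.05] 0.83
{'w': 
[... 1446 characters left out ...]
e': True, 'lam': 0.001, 'it': 4} [0.06 0.17 0.02 0.27 0.15 0.07 0.1  0.13 0.12 0.08 0.06 0.17 0.14] 1.54
{'w': 2, 'scale': True, 'lam': 0.001, 'it': 12} [0.06 0.17 0.02 0.21 0.15 0.05 0.08 0.12 0.12 0.03 0.06 0.17 0.14] 1.38
{'w': 2, 'scale': True, 'lam': 0.001, 'it': 40} [0.06 0.17 0.02 0.21 0.15 0.05 0.07 0.12 0.12 0.03 0.06 0.17 0.14] 1.37
{'w': 2, 'scale': True, 'lam': 0.01, 'it': 4} [0.1  0.17 0.04 0.22 0.14 0.22 0.08 0.12 0.12 0.25 0.12 0.17 0.14] 1.89
{'w': 2, 'scale': True, 'lam': 0.01, 'it': 12} [0.06 0.17 0.05 0.22 0.15 0.11 0.09 0.12 0.12 0.11 0.08 0.17 0.14] 1.59
{'w': 2, 'scale': True, 'lam': 0.01, 'it': 40} [0.06 0.17 0.05 0.22 0.15 0.04 0.09 0.12 0.12 0.04 0.08 0.17 0.14] 1.45
```

```bash
cat > fast.py <<'E'
import numpy as np, itertools
from math import cos,sin
from sim import P,S,LO,HI,V
from scipy.spatial.transform import Rotation as R
o=[P[0],0,P[2],0,P[3],0,P[1]]; sg=[S[0],1,S[1],1,S[2],1,S[3]]; T=P[4:].reshape(-1,3).copy()
sh=T[0,1]; T[0,1]=0; T[1,1]+=sh     # lateral part commutes with J2
L={0:T[0],1:T[1],3:T[2],5:T[3]}
def fkj(q):
    M=np.eye(3);x=np.zeros(3);ax=[];pt=[]
    for i in range(7):
        a=sg[i]*q[i]+o[i];c,s=cos(a),sin(a)
        ax.append(sg[i]*M[:,2] if i%2==0 else M[:,1].copy()); pt.append(x)
        M=M@(np.array([[c,-s,0],[s,c,0],[0,0,1]]) if i%2==0 else np.array([[c,0,s],[0,1,0],[-s,0,c]]))
        if i in L: x=x+M@L[i]
    A=np.array(ax); J=np.vstack([np.cross(A,x-np.array(pt)).T,A.T]); return x,M,J,np.array(pt)
def rv(E):
    v=np.array([E[2,1]-E[1,2],E[0,2]-E[2,0],E[1,0]-E[0,1]])/2; s=np.linalg.norm(v)
    return v if s<1e-9 else v*np.arctan2(s,(np.trace(E)-1)/2)/s
Wt=np.r_[1,1,1,.4,.4,.4]
def row(q,r,it=10,lam=1e-3):
    x0,M0,_,_=fkj(q); t=np.array(r[:3],float)*.06; t*=min(1,.0625/max(np.linalg.norm(t),1e-9))
    y=np.clip(r[3]*.5,-.187,.187);c,s=cos(y),sin(y); xt=x0+t; Mt=np.array([[c,-s,0],[s,c,0],[0,0,1]])@M0
    a=q.copy()
    for _ in range(it):
        x,M,J,_=fkj(a); e=np.r_[xt-x,rv(Mt@M.T)]*Wt
        if np.linalg.norm(e)<1e-4: break
        Jw=J*Wt[:,None]; free=np.ones(7,bool)
        for _ in range(4):
            d=np.zeros(7); Jf=Jw[:,free]; d[free]=Jf.T@np.linalg.solve(Jf@Jf.T+lam*np.eye(6),e)
            bad=free&(((a<=LO+1e-6)&(d<0))|((a>=HI-1e-6)&(d>0)))
            if not bad.any(): break
            free&=~bad
        if np.linalg.norm(d)<1e-4: break
        a=np.clip(a+d,LO,HI)
    d=a-q; d*=min(1,(V/np.maximum(abs(d),1e-9)).min()); return np.clip(q+d,LO,HI)
def run(q,rows):
    q=np.array(q,float)
    for r in rows: q=row(q,r)
    return q
def info(q):
    x,M,_,pt=fkj(np.array(q)); z=M[:,2]
    return f"pos {x.round(3)} tilt {np.degrees(np.arccos(-z[2])):.1f} az {np.degrees(np.arctan2(z[1],z[0])):.0f} xz {M[2,0]:.3f} yz {M[2,1]:.3f} xaz {np.degrees(np.arctan2(M[1,0],M[0,0])):.0f} J {np.round(q,2)}"
def safe(q,zmin=.28):
    x,M,_,pt=fkj(q); r=np.hypot(x[0],x[1]); b=x-.2*M[:,2]
    return x[2]>zmin and r>.28 and pt[5][2]>.15 and b[2]>zmin-.03 and np.hypot(pt[5][0],pt[5][1])>.2 and x[0]<.95 and (x[0]>.0)
DIR=[(1,0,0),(-1,0,0),(0,1,0),(0,-1,0),(0,0,1),(0,0,-1),(.6,0,.8),(.6,0,-.8),(-.6,0,.8),(-.6,0,-.8),(0,0,0)]
def beam(q,cost,n=3,depth=8,width=40,yaws=(-.35,0,.35),zmin=.28,seed=0):
    """macros in the radial/tangential/z frame at the current TCP azimuth; n rows each"""
    B=[(cost(q),q,[])]; best=B[0]
    for k in range(depth):
        N=[]
        for c,a,h in B:
            x=fkj(a)[0]; f=np.arctan2(x[1],x[0]);C,Sn=cos(f),sin(f)
            for d in DIR:
                for y in yaws:
                    if d==(0,0,0) and y==0: continue
                    g=(round(C*d[0]-Sn*d[1],2),round(Sn*d[0]+C*d[1],2),d[2],y); b=a;ok=True
                    for _ in range(n):
                        b=row(b,g)
                        if not safe(b,zmin): ok=False;break
                    if ok: N.append((cost(b),b,h+[g]))
        N.sort(key=lambda t:t[0]); B=[]
        seen=set()
        for t in N:
            key=tuple(np.round(t[1]/.12).astype(int))
            if key in seen: continue
            seen.add(key); B.append(t)
            if len(B)>=width: break
        if not B: break
        if B[0][0]<best[0]: best=B[0]
        print(k,round(B[0][0],3),info(B[0][1]),flush=True)
    return best
E
cat > s1.py <<'E'
from fast import *
from cell import observe
import time
q=np.clip(observe()["joints"],LO,HI); print(info(q))
t=time.time()
def cost(q):
    x,M,_,_=fkj(q)
    return np.arccos(np.clip(-M[2,2],-1,1))+.05*abs(q[2])+.05*max(0,-.2-q[1])+.1*max(0,abs(q[6])-1.8)
b=beam(q,cost,depth=7,width=16); print(b[2],time.time()-t)
E
python3 s1.py
```

```text
pos [ 0.465 -0.1    0.41 ] tilt 30.9 az 61 xz 0.461 yz 0.228 xaz 91 J [-1.21 -0.44  1.32  1.8  -0.08  1.25  0.11]
0 0.513 pos [ 0.364 -0.213  0.434] tilt 24.9 az 69 xz 0.291 yz 0.304 xaz 118 J [-1.   -0.44  1.32  1.69 -0.01  1.54  0.74]
1 0.381 pos [ 0.382 -0.194  0.33 ] tilt 17.4 az 64 xz 0.056 yz 0.293 xaz 143 J [-1.08 -0.44  1.32  1.91  0.14  1.28  1.12]
2 0.198 pos [ 0.29  -0.361  0.463] tilt 6.6 az 65 xz -0.035 yz 0.109 xaz 173 J [-0.94 -0.44  1.32  1.53  0.31  1.71  1.85]
3 0.141 pos [ 0.275 -0.347  0.325] tilt 0.8 az 107 xz -0.002 yz 0.013 xaz -156 J [-0.9  -0.44  1.32  1.88  0.42  1.4   2.3 ]
4 0.064 pos [ 0.213 -0.27   0.459] tilt 0.7 az 70 xz -0.003 yz 0.012 xaz 176 J [-0.38 -0.39  0.74  1.75  0.25  1.68  1.85]
5 0.038 pos [ 0.327 -0.124  0.327] tilt 0.9 az 52 xz -0.009 yz 0.014 xaz 174 J [-0.28 -0.17  0.43  2.02  0.06  1.27  1.59]
6 0.024 pos [0.385 0.028 0.327] tilt 0.9 az 22 xz -0.009 yz 0.014 xaz 147 J [-0.37 -0.07  0.15  1.95  0.01  1.24  0.76]
[(-0.21, -0.98, 0, 0.35), (-0.5, -0.86, 0, 0.35), (0.0, 0.0, -1, 0.35), (0.62, -0.79, 0, 0.35), (-0.62, 0.78, 0, 0), (0.78, 0.62, 0, -0.35), (0.35, 0.94, 0, -0.35)] 8.584404945373535
```

>>> apply_moves --pt "100 -0.21 -0.98 0 0.35" --pt "100 -0.21 -0.98 0 0.35" --pt "100 -0.21 -0.98 0 0.35" --pt "100 -0.5 -0.86 0 0.35" --pt "100 -0.5 -0.86 0 0.35" --pt "100 -0.5 -0.86 0 0.35" --pt "100 0 0 -1 0.35" --pt "100 0 0 -1 0.35" --pt "100 0 0 -1 0.35" --pt "100 0.62 -0.79 0 0.35" --pt "100 0.62 -0.79 0 0.35" --pt "100 0.62 -0.79 0 0.35"

```text
clock: 13.35
position: [0.2226, -0.3092, 0.3415]
ee_rot: [0.668, -2.824, -0.13]
force: [-0.1, 0.4, -0.2]
width: 1.0
gripper_force: 0.0
```

```bash
cat > s1b.py <<'E'
from fast import *
from cell import observe
q=np.clip(observe()["joints"],LO,HI); print(info(q))
def cost(q):
    x,M,_,_=fkj(q)
    return np.arccos(np.clip(-M[2,2],-1,1))+.05*abs(q[2])+.05*max(0,-.2-q[1])+.1*max(0,abs(q[6])-1.8)
b=beam(q,cost,depth=4,width=16); print(b[2])
E
python3 s1b.py
```

```text
pos [ 0.223 -0.309  0.342] tilt 14.5 az 173 xz 0.207 yz 0.140 xaz -153 J [-1.01 -0.44  1.32  1.87  0.45  1.66  2.24]
0 0.171 pos [ 0.264 -0.378  0.375] tilt 5.1 az -149 xz 0.074 yz -0.050 xaz 177 J [-0.95 -0.44  1.32  1.75  0.49  1.57  1.84]
1 0.096 pos [ 0.267 -0.374  0.375] tilt 1.1 az 97 xz 0.012 yz 0.014 xaz 147 J [-0.89 -0.44  1.32  1.75  0.41  1.52  1.37]
2 0.055 pos [ 0.218 -0.327  0.64 ] tilt 0.9 az -50 xz -0.015 yz -0.004 xaz 147 J [-0.03 -0.09  0.79  1.19  0.07  2.    1.77]
3 0.026 pos [ 0.204 -0.285  0.633] tilt 0.3 az -85 xz -0.003 yz -0.003 xaz 140 J [ 0.26 -0.13  0.43  1.26  0.06  2.    1.59]
[(0.35, -0.49, 0.8, -0.35), (0.0, 0.0, 1, -0.35), (0.57, -0.82, 0, -0.35), (-0.6, 0.8, 0, 0)]
```

>>> apply_moves --pt "100 0.35 -0.49 0.8 -0.35" --pt "100 0.35 -0.49 0.8 -0.35" --pt "100 0.35 -0.49 0.8 -0.35" --pt "100 0 0 1 -0.35" --pt "100 0 0 1 -0.35" --pt "100 0 0 1 -0.35" --pt "100 0.57 -0.82 0 -0.35" --pt "100 0.57 -0.82 0 -0.35" --pt "100 0.57 -0.82 0 -0.35" --pt "100 -0.6 0.8 0 0" --pt "100 -0.6 0.8 0 0" --pt "100 -0.6 0.8 0 0"

```text
clock: 14.85
position: [0.1866, -0.2731, 0.6052]
ee_rot: [-0.91, -2.944, -0.076]
force: [-0.4, -0.3, -0.1]
width: 1.001
gripper_force: 0.0
```

```bash
python3 s1b.py
```

```text
pos [ 0.187 -0.274  0.605] tilt 4.3 az 122 xz 0.069 yz 0.030 xaz 146 J [ 0.45 -0.11  0.31  1.32  0.02  2.    1.74]
0 0.019 pos [ 0.185 -0.274  0.634] tilt 0.5 az 48 xz -0.001 yz 0.008 xaz 145 J [ 1.03 -0.1  -0.17  1.24 -0.03  2.    1.82]
1 0.01 pos [ 0.284 -0.422  0.628] tilt 0.4 az -35 xz -0.007 yz 0.003 xaz 123 J [ 0.84  0.21  0.05  0.93 -0.01  2.    1.47]
2 0.005 pos [ 0.093 -0.464  0.488] tilt 0.3 az 70 xz 0.005 yz 0.002 xaz 93 J [ 1.26  0.08 -0.    1.42 -0.    1.65  1.32]
3 0.005 pos [ 0.093 -0.464  0.308] tilt 0.3 az 70 xz 0.005 yz 0.002 xaz 93 J [ 1.26  0.13  0.    1.79 -0.    1.23  1.32]
[(0.0, 0.0, 1, 0.35), (0.33, -0.5, -0.8, -0.35), (-0.83, -0.56, 0, 0), (0.0, 0.0, -1, -0.35)]
```

Run:
```python
from fast import *
from cell import observe
q0=np.clip(observe()["joints"],LO,HI)
for n in (1,2,3):
    q=run(q0,[(0,0,1,0)]*n); print(n,info(q))
    q=run(q,[(.45,.06,-.6,-.36)]*12); print(info(q)); q=run(q,[(0,0,-.3,-.36)]*2); print(info(q))
```

```text
1 pos [ 0.186 -0.274  0.614] tilt 3.0 az 121 xz 0.048 yz 0.022 xaz 146 J [ 0.65 -0.11  0.15  1.3   0.    2.    1.76]
pos [ 0.51  -0.23   0.182] tilt 3.1 az -3 xz 0.048 yz 0.023 xaz 22 J [ 0.36  0.35 -0.03  1.83 -0.    0.91 -0.85]
pos [ 0.51  -0.23   0.146] tilt 3.1 az -24 xz 0.049 yz 0.023 xaz 1 J [ 0.29  0.38  0.05  1.88 -0.02  0.82 -1.2 ]
2 pos [ 0.185 -0.274  0.624] tilt 1.7 az 114 xz 0.025 yz 0.015 xaz 146 J [ 0.84 -0.1  -0.01  1.27 -0.01  2.    1.79]
pos [ 0.509 -0.23   0.192] tilt 1.7 az -10 xz 0.026 yz 0.016 xaz 22 J [ 0.5   0.36 -0.22  1.79  0.09  0.97 -0.95]
pos [ 0.509 -0.23   0.156] tilt 1.7 az -30 xz 0.026 yz 0.016 xaz 1 J [ 0.42  0.39 -0.13  1.84  0.07  0.88 -1.29]
3 pos [ 0.185 -0.274  0.634] tilt 0.5 az 48 xz -0.001 yz 0.008 xaz 145 J [ 1.03 -0.1  -0.17  1.24 -0.03  2.    1.82]
pos [ 0.508 -0.231  0.202] tilt 0.5 az -73 xz -0.001 yz 0.009 xaz 22 J [ 0.62  0.38 -0.39  1.75  0.17  1.04 -1.03]
pos [ 0.508 -0.231  0.166] tilt 0.5 az -94 xz -0.001 yz 0.009 xaz 1 J [ 0.55  0.41 -0.31  1.8   0.16  0.96 -1.37]
```

>>> apply_moves --pt "100 0 0 1 0" --pt "100 0 0 1 0" --pt "100 0 0 1 0" --pt "100 0.45 0.06 -0.6 -0.36" --pt "100 0.45 0.06 -0.6 -0.36" --pt "100 0.45 0.06 -0.6 -0.36" --pt "100 0.45 0.06 -0.6 -0.36" --pt "100 0.45 0.06 -0.6 -0.36" --pt "100 0.45 0.06 -0.6 -0.36" --pt "100 0.45 0.06 -0.6 -0.36" --pt "100 0.45 0.06 -0.6 -0.36" --pt "100 0.45 0.06 -0.6 -0.36"

```text
clock: 16.35
position: [0.4256, -0.2388, 0.2955]
ee_rot: [-2.81, -1.377, -0.058]
force: [0.1, -1.6, -0.6]
width: 1.002
gripper_force: 0.0
```

>>> apply_moves --pt "100 0.45 0.06 -0.6 -0.36" --pt "100 0.45 0.06 -0.5 -0.36" --pt "100 0.45 0.06 -0.3 -0.36" --pt "100 0 0 0 -0.36" --pt "100 0 0 0 -0.36" --pt "100 0 0 0 0"

```text
clock: 17.1
position: [0.5062, -0.2276, 0.2126]
ee_rot: [3.135, 0.031, 0.062]
force: [0.1, 0.6, -0.2]
width: 1.001
gripper_force: 0.0
```

```bash
cat > look.py <<'E'
from h import *
import sys
o=rep(); o,p,d=save("wrist",sys.argv[1]); P=cloud("wrist",d,o)
m=(abs(P[...,2]-.04)<.008)&(abs(P[...,0]-.523)<.07)&(abs(P[...,1]+.23)<.05)&(d>0)&(p.min(2)>110)
Q=P[m].astype(np.float32); print(len(Q),Q.mean(0),cv2.minAreaRect(Q[:,:2]*1000))
E
python3 look.py w1
```

```text
t 17.1 pos [ 0.506 -0.228  0.213] z [ 0.04  -0.005 -0.999] y [ 0.02  -1.     0.006] tilt deg 2.3 az -7.8 y-axis az -88.9
 grasp [ 0.505 -0.228  0.231] J [ 0.554  0.333 -0.289  1.78   0.104  1.004 -1.323] F [ 0.115  0.614 -0.195] w 1.001 g 0.0
2927 [ 0.526 -0.228  0.04 ] ((524.2852783203125, -227.72348022460938), (80.25682067871094, 39.866783142089844), 3.2807719707489014)
```

View pics/w1.png

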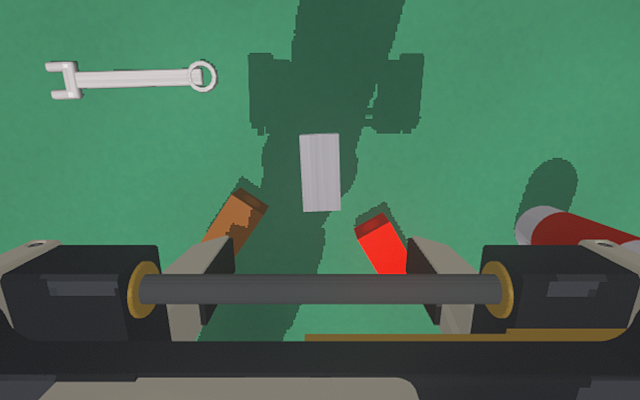

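The grey-white spacer is at (320,172), measuring 80×40 mm at z 0.040. Brown (235,218) and red (382,245) stay clear of the fingers. Descending to grip it at its centre.

>>> apply_moves --pt "100 0.2 0 -0.9 0.08" --pt "100 0.11 0 -0.9 0" --pt "100 0 0 -0.8 0" --pt "100 0 0 -0.5 0" --pt "100 0 0 -0.3 0" --pt "100 0 0 0 0" --newtons 22

```text
clock: 17.9
position: [0.5248, -0.2268, 0.0079]
ee_rot: [3.136, 0.097, 0.061]
force: [-0.6, -0.9, 0.9]
width: 0.998
gripper_force: 0.0
```

```bash
python3 -c "
from h import *; rep()"
```

```text
t 17.9 pos [ 0.525 -0.227  0.008] z [ 0.039 -0.002 -0.999] y [ 0.062 -0.998  0.004] tilt deg 2.2 az -2.8 y-axis az -86.5
 grasp [ 0.524 -0.227  0.027] J [ 0.489  0.615 -0.234  1.929  0.227  0.584 -1.398] F [-0.629 -0.938  0.895] w 0.998 g 0.0
```

>>> apply_moves --pt "50 0 0 0 0" --pt "48 0 0 0 0" --pt "48 0 0 0 0" --pt "48 0 0 0 0" --pt "40 0 0 0 0" --pt "30 0 0 0 0" --pt "30 0 0 0 0" --newtons 20

```text
clock: 18.77
position: [0.5255, -0.227, 0.0086]
ee_rot: [3.136, 0.095, 0.064]
force: [-0.3, -1.7, 1.8]
width: 0.437
gripper_force: 20.0
```

>>> apply_moves --pt "30 0 0 0.2 0" --pt "30 0 0 0.5 0" --pt "30 0 0 0.9 0" --pt "30 0 0 0.9 0" --pt "30 0 0 0.9 0" --pt "30 0 0 0.9 0" --pt "30 0 0 0.9 0"

```text
clock: 19.65
position: [0.5245, -0.226, 0.3226]
ee_rot: [3.136, 0.096, 0.063]
force: [1.6, -0.1, -3.1]
width: 0.433
gripper_force: 20.0
```

```bash
cat > s2.py <<'E'
from h import *
from fast import *
import sys
o=rep(); q=np.clip(o["joints"],LO,HI); print(info(q)); sgn=float(sys.argv[1]); dep=int(sys.argv[2]); wid=int(sys.argv[3])
def cost(q):
    x,M,_,_=fkj(q)
    e=np.arccos(np.clip(sgn*M[2,0],-1,1))
    return e+.5*abs(M[2,1])+.03*max(0,abs(q[2])-.8)
b=beam(q,cost,depth=dep,width=wid,zmin=.3); print(b[2]); np.save("goal.npy",b[1])
E
python3 s2.py 1 10 24
```

```text
t 19.65 pos [ 0.525 -0.226  0.323] z [ 0.04  -0.002 -0.999] y [ 0.061 -0.998  0.004] tilt deg 2.3 az -2.7 y-axis az -86.5
 grasp [ 0.524 -0.226  0.341] J [ 0.556  0.283 -0.309  1.57   0.08   1.263 -1.273] F [ 1.554 -0.101 -3.09 ] w 0.433 g 20.0
pos [ 0.524 -0.226  0.322] tilt 2.3 az -3 xz 0.040 yz 0.004 xaz 4 J [ 0.56  0.28 -0.31  1.57  0.08  1.26 -1.27]
0 1.533 pos [ 0.425 -0.183  0.466] tilt 2.3 az -33 xz 0.040 yz 0.004 xaz -27 J [ 0.52  0.05 -0.26  1.51  0.02  1.55 -1.77]
1 1.457 pos [ 0.611 -0.264  0.622] tilt 6.5 az -27 xz 0.114 yz 0.000 xaz -27 J [ 0.2   0.48  0.33  0.56 -0.17  2.   -1.63]
2 1.185 pos [ 0.712 -0.316  0.683] tilt 22.6 az -20 xz 0.384 yz -0.017 xaz -23 J [ 0.32  0.68  0.56  0.08 -0.53  2.   -1.58]
3 0.961 pos [ 0.646 -0.301  0.8  ] tilt 35.5 az -53 xz 0.580 yz -0.014 xaz -55 J [ 0.1   0.56  0.88  0.08 -0.35  2.   -2.03]
4 0.737 pos [ 0.785 -0.334  0.789] tilt 49.8 az 9 xz 0.761 yz -0.060 xaz 2 J [ 0.53  0.68  0.82  0.08 -1.32  1.68 -1.16]
5 0.464 pos [ 0.81  -0.314  0.826] tilt 64.9 az 25 xz 0.904 yz 0.046 xaz 32 J [ 0.64  0.74  0.4   0.08 -1.32  1.58 -0.81]
6 0.26 pos [ 0.858 -0.32   0.894] tilt 77.1 az 21 xz 0.973 yz 0.055 xaz 35 J [ 0.62  0.74  0.33  0.08 -1.32  1.35 -0.82]
7 0.028 pos [ 0.823 -0.33   0.999] tilt 90.2 az 21 xz 1.000 yz 0.018 xaz 125 J [ 0.68  0.71  0.13  0.08 -1.32  1.22 -0.83]
8 0.005 pos [ 0.638 -0.252  1.061] tilt 90.0 az 11 xz 1.000 yz -0.003 xaz -65 J [ 0.7   0.11  0.05  0.87 -1.2   1.06 -0.69]
9 0.0 pos [ 0.486 -0.322  1.069] tilt 90.0 az 19 xz 1.000 yz 0.000 xaz 36 J [ 1.43  0.25 -0.47  0.69 -1.32  1.43 -0.66]
[(0.55, -0.24, 0.8, 0), (0.55, -0.24, 0.8, 0), (0.0, 0.0, 1, -0.35), (-0.55, 0.24, 0.8, -0.35), (0.54, -0.25, 0.8, 0.35), (0.54, -0.25, 0.8, 0), (0.0, 0.0, 1, 0.35), (0.0, 0.0, 1, 0), (-0.39, -0.92, 0, 0.35), (-0.84, 0.54, 0, 0)]
```

```bash
cat > ik.py <<'E'
from fast import *
from scipy.optimize import least_squares
def ikpin(phi,zc,sgn=1,n=40,pin=(.502,.215),tries=None,tilt=np.pi/2):
    z=np.array([sin(tilt)*cos(phi),sin(tilt)*sin(phi),-cos(tilt)]); x=sgn*np.array([cos(tilt)*cos(phi),cos(tilt)*sin(phi),sin(tilt)])
    M=np.column_stack([x,np.cross(z,x),z]); p=np.array([*pin,zc])+.0188*z; out=[]
    rng=np.random.default_rng(1)
    for _ in range(n):
        q0=rng.uniform(LO,HI)
        f=lambda q:(lambda a:np.r_[a[0]-p,.3*rv(M@a[1].T)])(fkj(q))
        r=least_squares(f,q0,bounds=(LO,HI),max_nfev=60)
        if np.linalg.norm(r.fun)<2e-3: out.append(r.x)
    return out
if __name__=="__main__":
    for sgn in (1,-1):
      for phi in (-90,-60,0,30,45,60,75,90):
        s=ikpin(np.radians(phi),.18,sgn); print(sgn,phi,len(s),[ (a.round(2).tolist()) for a in sorted(s,key=lambda a:-min((a-LO).min(),(HI-a).min()))[:2]])
E
python3 ik.py
```

```text
1 -90 23 [[-1.28, 1.23, 0.69, 1.43, 0.45, 1.76, 2.38], [-1.25, 1.21, 0.63, 1.43, 0.48, 1.78, 2.34]]
1 -60 22 [[-1.48, 1.09, 0.59, 1.85, 0.78, 1.37, 2.12], [-1.54, 1.14, 0.69, 1.85, 0.72, 1.3, 2.19]]
1 0 0 []
1 30 0 []
1 45 0 []
1 60 5 [[0.64, 1.08, -0.67, 2.43, 4.29, 1.1, 2.0], [-0.17, 1.03, 0.36, 2.49, 4.3, 2.0, 1.75]]
1 75 16 [[0.98, 1.37, -1.15, 2.19, -1.23, 0.47, 1.33], [1.0, 1.41, -1.2, 2.19, -1.15, 0.41, 1.27]]
1 90 20 [[0.8, 1.2, -0.92, 1.99, -0.95, 0.88, 1.03], [0.81, 1.21, -0.95, 1.98, -0.93, 0.87, 1.0]]
-1 -90 19 [[-1.37, 1.32, 0.9, 1.44, 0.32, 1.69, -0.6], [-1.43, 1.42, 1.08, 1.45, 0.2, 1.64, -0.46]]
-1 -60 29 [[-1.48, 1.09, 0.58, 1.84, 0.78, 1.37, -1.03], [-1.47, 1.09, 0.57, 1.84, 0.79, 1.38, -1.03]]
-1 0 0 []
-1 30 0 []
-1 45 0 []
-1 60 11 [[0.89, 1.3, -1.03, 2.41, 4.2, 0.71, -0.96], [0.86, 1.25, -0.97, 2.41, 4.22, 0.78, -1.0]]
-1 75 13 [[0.98, 1.37, -1.15, 2.19, -1.23, 0.47, -1.81], [0.96, 1.34, -1.11, 2.2, -1.27, 0.52, -1.77]]
-1 90 7 [[0.77, 1.17, -0.87, 1.98, -0.99, 0.93, -2.08], [0.76, 1.16, -0.86, 1.99, -1.01, 0.93, -2.07]]
```

```bash
cat > s3.py <<'E'
from fast import *
def target(p,phi,sgn=1):
    z=np.array([cos(phi),sin(phi),0]); x=np.array([0,0,sgn]); return np.array(p),np.column_stack([x,np.cross(z,x),z])
def tcost(p,M0,sgn):
    def c(q):
        x,M,_,_=fkj(q); e=np.arccos(np.clip(sgn*M[2,0],-1,1)); a=np.linalg.norm(rv(M0@M.T))
        return 3*e+np.linalg.norm(x-p)+.35*a+.05*max(0,.15-(q-LO)[[1,2,3,4,6]].min())*2+.1*max(0,.1-(HI-q).min())*2
    return c
if __name__=="__main__":
    import sys
    sgn=float(sys.argv[1]); q=np.load("goal.npy")
    p,M0=target((.47,.06,.28),np.radians(82),sgn)
    b=beam(q,tcost(p,M0,sgn),depth=9,width=20,zmin=.25); print(b[0],info(b[1])); print(b[2]); np.save("goal2.npy",b[1])
E
python3 s3.py 1
```

```text
0 0.928 pos [ 0.486 -0.322  0.889] tilt 90.0 az 50 xz 1.000 yz 0.000 xaz 77 J [ 1.43  0.52 -0.74  0.81 -1.27  1.74 -0.34]
1 0.626 pos [ 0.401 -0.266  0.75 ] tilt 89.9 az 78 xz 1.000 yz -0.002 xaz 36 J [ 1.49  0.71 -1.09  1.   -1.02  2.   -0.17]
2 0.472 pos [ 0.401 -0.266  0.569] tilt 89.9 az 78 xz 1.000 yz -0.002 xaz 35 J [ 1.54  0.8  -1.03  1.31 -0.83  1.9   0.19]
3 0.35 pos [ 0.495 -0.113  0.565] tilt 90.0 az 80 xz 1.000 yz 0.000 xaz 148 J [ 1.28  0.64 -0.86  1.52 -1.01  1.72  0.35]
4 0.208 pos [ 0.405 -0.054  0.421] tilt 90.0 az 80 xz 1.000 yz 0.000 xaz -161 J [ 1.4   0.69 -0.89  1.92 -0.89  1.55  0.69]
5 0.139 pos [0.535 0.061 0.385] tilt 90.0 az 80 xz 1.000 yz -0.000 xaz 50 J [ 1.08  0.78 -0.89  1.89 -1.05  1.27  0.74]
6 0.07 pos [0.429 0.047 0.262] tilt 90.2 az 80 xz 1.000 yz -0.001 xaz -79 J [ 1.33  1.07 -1.05  2.1  -0.76  1.02  0.81]
7 0.047 pos [0.498 0.07  0.277] tilt 90.0 az 80 xz 1.000 yz -0.000 xaz 34 J [ 1.06  0.92 -0.82  2.01 -1.    1.17  0.95]
8 0.081 pos [0.533 0.08  0.277] tilt 90.0 az 80 xz 1.000 yz -0.000 xaz 55 J [ 1.    0.94 -0.82  1.95 -1.02  1.15  0.93]
0.04671373017755905 pos [0.498 0.07  0.277] tilt 90.0 az 80 xz 1.000 yz -0.000 xaz 34 J [ 1.06  0.92 -0.82  2.01 -1.    1.17  0.95]
[(0.0, 0.0, -1, 0.35), (0.0, 0.0, -1, 0), (0.55, 0.83, 0, 0.35), (-0.58, 0.17, -0.8, 0), (-0.58, 0.17, -0.8, 0), (0.28, 0.96, 0, 0), (-0.59, -0.09, -0.8, 0), (0.99, 0.14, 0, 0)]
```

>>> apply_moves --pt "30 0.55 -0.24 0.8 0" --pt "30 0.55 -0.24 0.8 0" --pt "30 0.55 -0.24 0.8 0" --pt "30 0.55 -0.24 0.8 0" --pt "30 0.55 -0.24 0.8 0" --pt "30 0.55 -0.24 0.8 0" --pt "30 0 0 1 -0.35" --pt "30 0 0 1 -0.35" --pt "30 0 0 1 -0.35" --pt "30 -0.55 0.24 0.8 -0.35" --pt "30 -0.55 0.24 0.8 -0.35" --pt "30 -0.55 0.24 0.8 -0.35"

```text
clock: 21.15
position: [0.5122, -0.2335, 0.7187]
ee_rot: [2.634, -1.458, 0.364]
force: [1.2, 2.4, -2.4]
width: 0.434
gripper_force: 20.0
```

```bash
python3 s2.py 1 8 24
```

```text
t 21.15 pos [ 0.512 -0.234  0.719] z [ 0.155 -0.209 -0.965] y [-0.846 -0.533 -0.021] tilt deg 15.1 az -53.4 y-axis az -147.8
 grasp [ 0.509 -0.23   0.737] J [-0.202  0.278  0.8    0.692 -0.112  2.003 -2.088] F [ 1.182  2.415 -2.361] w 0.434 g 20.0
pos [ 0.513 -0.234  0.719] tilt 15.3 az -53 xz 0.263 yz -0.022 xaz -58 J [-0.2   0.28  0.8   0.69 -0.11  2.   -2.09]
0 1.137 pos [ 0.498 -0.229  0.824] tilt 26.9 az -20 xz 0.448 yz -0.062 xaz -29 J [ 0.09  0.2   0.46  0.49 -0.18  2.   -1.65]
1 0.878 pos [ 0.484 -0.211  0.909] tilt 40.6 az 4 xz 0.650 yz -0.030 xaz 0 J [ 0.64  0.23 -0.15  0.27 -0.36  2.   -1.31]
2 0.629 pos [ 0.47  -0.177  0.978] tilt 55.4 az 25 xz 0.822 yz 0.046 xaz 31 J [ 0.9   0.33 -0.38  0.09 -0.73  2.   -1.08]
3 0.415 pos [ 0.731 -0.291  0.917] tilt 67.4 az 23 xz 0.922 yz 0.037 xaz 29 J [ 0.68  0.62  0.37  0.08 -1.32  1.61 -0.92]
4 0.158 pos [ 0.736 -0.285  1.008] tilt 81.7 az 24 xz 0.989 yz -0.023 xaz 14 J [ 0.72  0.61  0.18  0.08 -1.32  1.43 -0.97]
5 0.006 pos [ 0.742 -0.254  0.979] tilt 90.3 az 42 xz 1.000 yz -0.000 xaz -136 J [ 0.75  0.73 -0.2   0.08 -1.32  1.49 -0.76]
6 0.005 pos [ 0.828 -0.308  0.723] tilt 89.8 az 39 xz 1.000 yz 0.001 xaz 48 J [ 0.87  0.68 -0.37  0.87 -1.32  1.28 -0.06]
7 0.001 pos [ 0.698 -0.078  1.113] tilt 90.0 az 14 xz 1.000 yz 0.001 xaz 73 J [ 0.35  0.11 -0.04  0.72 -0.74  0.89 -1.05]
[(0.0, 0.0, 1, 0.35), (0.55, -0.25, 0.8, 0), (0.55, -0.25, 0.8, 0), (0.55, -0.25, 0.8, 0.35), (0.92, -0.4, 0, 0.35), (0.0, 0.0, 1, 0.35), (0.32, 0.95, 0, 0), (-0.6, 0.07, 0.8, -0.35)]
```

>>> apply_moves --pt "30 0 0 1 0.35" --pt "30 0 0 1 0.35" --pt "30 0 0 1 0.35" --pt "30 0.55 -0.25 0.8 0" --pt "30 0.55 -0.25 0.8 0" --pt "30 0.55 -0.25 0.8 0" --pt "30 0.55 -0.25 0.8 0" --pt "30 0.55 -0.25 0.8 0" --pt "30 0.55 -0.25 0.8 0" --pt "30 0.55 -0.25 0.8 0.35" --pt "30 0.55 -0.25 0.8 0.35" --pt "30 0.55 -0.25 0.8 0.35"

```text
clock: 22.65
position: [0.6059, -0.2746, 0.8517]
ee_rot: [-2.929, 0.069, -1.029]
force: [1.0, 0.7, -4.7]
width: 0.436
gripper_force: 20.0
```

```bash
python3 s2.py 1 4 40; python3 s3.py 1
```

```text
t 22.65 pos [ 0.606 -0.275  0.852] z [ 0.626  0.019 -0.78 ] y [-0.03  -0.998 -0.049] tilt deg 38.8 az 1.8 y-axis az -91.7
 grasp [ 0.594 -0.275  0.866] J [ 0.482  0.483  1.006  0.085 -1.315  2.003 -1.301] F [ 1.042  0.693 -4.749] w 0.436 g 20.0
pos [ 0.606 -0.276  0.852] tilt 38.9 az 2 xz 0.626 yz -0.047 xaz -4 J [ 0.48  0.48  1.01  0.08 -1.32  2.   -1.3 ]
0 0.665 pos [ 0.654 -0.273  0.881] tilt 53.4 az 21 xz 0.801 yz 0.047 xaz 26 J [ 0.66  0.55  0.55  0.08 -1.32  1.85 -0.95]
1 0.45 pos [ 0.714 -0.288  0.94 ] tilt 66.4 az 18 xz 0.914 yz 0.064 xaz 27 J [ 0.66  0.57  0.47  0.08 -1.32  1.61 -0.97]
2 0.178 pos [ 0.765 -0.307  0.994] tilt 80.2 az 18 xz 0.985 yz 0.013 xaz 23 J [ 0.68  0.62  0.3   0.08 -1.32  1.38 -0.96]
3 0.012 pos [ 0.683 -0.258  1.119] tilt 89.7 az 18 xz 1.000 yz -0.007 xaz -35 J [ 0.72  0.5   0.21  0.08 -1.32  1.31 -1.06]
[(0.0, 0.0, 1, -0.35), (0.0, 0.0, 1, 0.35), (0.55, -0.24, 0.8, 0), (0.55, -0.23, 0.8, 0.35)]
0 1.026 pos [ 0.682 -0.261  0.946] tilt 89.7 az 47 xz 1.000 yz -0.008 xaz -11 J [ 0.9   0.61 -0.36  0.42 -1.32  1.56 -0.56]
1 0.69 pos [ 0.581 -0.223  0.802] t
[... 563 characters left out ...]
1.43  0.99]
6 0.16 pos [ 0.466 -0.04   0.262] tilt 89.7 az 77 xz 1.000 yz -0.008 xaz 19 J [ 1.07  0.86 -0.52  1.94 -0.96  1.45  1.02]
7 0.149 pos [ 0.505 -0.002  0.334] tilt 89.7 az 77 xz 1.000 yz -0.009 xaz 18 J [ 1.08  0.78 -0.68  1.92 -1.03  1.39  0.87]
8 0.128 pos [0.412 0.092 0.298] tilt 89.7 az 77 xz 1.000 yz -0.008 xaz 19 J [ 1.03  0.73 -0.63  2.25 -1.15  1.28  1.17]
0.12780556091476641 pos [0.412 0.092 0.298] tilt 89.7 az 77 xz 1.000 yz -0.008 xaz 19 J [ 1.03  0.73 -0.63  2.25 -1.15  1.28  1.17]
[(0.0, 0.0, -1, 0.35), (-0.56, 0.21, -0.8, 0.35), (0.0, 0.0, -1, 0), (0.0, 0.0, -1, 0), (0.36, 0.93, 0, 0), (-1.0, 0.09, 0, 0), (0.6, -0.05, -0.8, 0), (0.08, 1.0, 0, 0), (-0.98, -0.22, 0, 0)]
```

>>> apply_moves --pt "30 0 0 1 -0.35" --pt "30 0 0 1 -0.35" --pt "30 0 0 1 -0.35" --pt "30 0 0 1 0.35" --pt "30 0 0 1 0.35" --pt "30 0 0 1 0.35" --pt "30 0.55 -0.24 0.8 0" --pt "30 0.55 -0.24 0.8 0" --pt "30 0.55 -0.24 0.8 0" --pt "30 0.55 -0.23 0.8 0.35" --pt "30 0.55 -0.23 0.8 0.35" --pt "30 0.55 -0.23 0.8 0.35"

```text
clock: 24.15
position: [0.5338, -0.2086, 0.9321]
ee_rot: [-2.458, -0.59, -1.26]
force: [0.7, -0.1, -3.6]
width: 0.435
gripper_force: 20.0
```

```bash
python3 s2.py 1 3 40; python3 s3.py 1|tail -3
```

```text
t 24.15 pos [ 0.534 -0.209  0.932] z [ 0.692  0.453 -0.562] y [ 0.494 -0.865 -0.09 ] tilt deg 55.8 az 33.2 y-axis az -60.3
 grasp [ 0.521 -0.217  0.943] J [ 0.805  0.459  0.228  0.084 -1.317  2.003 -1.085] F [ 0.73  -0.065 -3.57 ] w 0.435 g 20.0
pos [ 0.534 -0.21   0.932] tilt 55.9 az 33 xz 0.823 yz -0.089 xaz 22 J [ 0.81  0.46  0.23  0.08 -1.32  2.   -1.08]
0 0.384 pos [ 0.486 -0.15   0.981] tilt 68.7 az 53 xz 0.932 yz -0.024 xaz 49 J [ 0.9   0.5  -0.25  0.08 -1.32  2.   -0.97]
1 0.066 pos [ 0.466 -0.254  0.966] tilt 87.5 az 68 xz 0.999 yz 0.028 xaz 101 J [ 1.03  0.73 -0.7   0.08 -1.32  2.   -0.83]
2 0.007 pos [ 0.455 -0.091  1.174] tilt 90.2 az 44 xz 1.000 yz 0.004 xaz -176 J [ 0.98  0.37 -0.41  0.08 -1.32  1.61 -1.12]
[(0.0, 0.0, 1, 0.35), (0.0, 0.0, 1, -0.35), (0.0, 0.0, 1, 0.35)]
8 0.087 pos [0.419 0.055 0.28 ] tilt 90.3 az 81 xz 1.000 yz 0.008 xaz -151 J [ 1.3   1.   -1.01  2.11 -0.81  1.08  0.86]
0.053260548905658164 pos [0.453 0.06  0.28 ] tilt 90.3 az 81 xz 1.000 yz 0.008 xaz -151 J [ 1.24  1.02 -1.01  2.05 -0.83  1.07  0.84]
[(0.0, 0.0, -1, 0.35), (0.0, 0.0, -1, 0.35), (-0.59, 0.13, -0.8, -0.35), (0.0, 0.0, -1, 0), (0.59, -0.13, -0.8, 0), (0.22, 0.98, 0, 0), (0.59, 0.08, -0.8, 0), (-0.99, -0.13, 0, 0)]
```

>>> apply_moves --pt "30 0 0 1 0.35" --pt "30 0 0 1 0.35" --pt "30 0 0 1 0.35" --pt "30 0 0 1 -0.35" --pt "30 0 0 1 -0.35" --pt "30 0 0 1 -0.35" --pt "30 0 0 1 0.35" --pt "30 0 0 1 0.35" --pt "30 0 0 1 0.35"

```text
clock: 25.28
position: [0.4636, -0.0476, 1.1008]
ee_rot: [-1.901, -0.864, -1.546]
force: [1.1, 0.2, -3.4]
width: 0.437
gripper_force: 20.0
```

```bash
python3 s2.py 1 3 40; python3 s3.py 1|tail -3
```

```text
t 25.27 pos [ 0.464 -0.048  1.101] z [ 0.636  0.745 -0.199] y [ 0.759 -0.651 -0.011] tilt deg 78.5 az 49.5 y-axis az -40.6
 grasp [ 0.452 -0.062  1.105] J [ 0.852  0.371 -0.296  0.084 -1.317  1.789 -1.119] F [ 1.08   0.193 -3.432] w 0.437 g 20.0
pos [ 0.463 -0.049  1.1  ] tilt 78.5 az 50 xz 0.980 yz -0.010 xaz 46 J [ 0.85  0.37 -0.3   0.08 -1.32  1.79 -1.12]
0 0.006 pos [ 0.333 -0.003  1.156] tilt 89.9 az 75 xz 1.000 yz -0.002 xaz 28 J [ 0.94  0.42 -0.86  0.08 -1.32  1.81 -1.16]
1 0.004 pos [ 0.513 -0.005  1.156] tilt 89.9 az 45 xz 1.000 yz -0.002 xaz -0 J [ 1.    0.22 -0.7   0.45 -1.11  1.41 -0.96]
2 0.001 pos [ 0.607 -0.002  1.033] tilt 90.0 az 19 xz 1.000 yz 0.000 xaz 146 J [ 1.29 -0.16 -0.73  1.18 -1.27  0.94 -0.65]
[(-0.6, 0.06, 0.8, 0.35), (1.0, -0.01, 0, -0.35), (0.6, -0.01, -0.8, -0.35)]
8 0.066 pos [0.466 0.015 0.277] tilt 90.0 az 79 xz 1.000 yz 0.000 xaz -173 J [ 1.25  0.98 -0.92  2.   -0.84  1.17  0.85]
0.06646895943443326 pos [0.466 0.015 0.277] tilt 90.0 az 79 xz 1.000 yz 0.000 xaz -173 J [ 1.25  0.98 -0.92  2.   -0.84  1.17  0.85]
[(0.6, -0.0, -0.8, 0.35), (0.0, 0.0, -1, 0), (-0.6, 0.0, -0.8, 0.35), (-0.6, 0.0, -0.8, 0), (-0.6, 0.0, -0.8, 0), (0.6, -0.0, 0.8, 0), (-0.6, 0.0, -0.8, 0), (0.0, 1.0, 0, 0), (0.42, -0.91, 0, 0)]
```

>>> apply_moves --pt "30 -0.6 0.06 0.8 0.35" --pt "30 -0.6 0.06 0.8 0.35" --pt "30 -0.6 0.06 0.8 0.35"

```text
clock: 25.65
position: [0.3251, 0.0095, 1.1273]
ee_rot: [-1.448, -1.146, -1.32]
force: [0.4, 1.1, -2.0]
width: 0.433
gripper_force: 20.0
```

```bash
python3 s2.py 1 2 40|grep -v '^0'; sed 's/q=np.load("goal.npy")/from h import rep; q=np.clip(rep()["joints"],LO,HI)/' s3.py > s3r.py; python3 s3r.py 1
```

```text
t 25.65 pos [0.325 0.01  1.127] z [ 0.223  0.971 -0.088] y [ 0.974 -0.225 -0.005] tilt deg 85.0 az 77.0 y-axis az -13.0
 grasp [ 0.321 -0.009  1.129] J [ 0.917  0.41  -0.845  0.084 -1.317  1.891 -1.159] F [ 0.371  1.099 -1.971] w 0.433 g 20.0
pos [0.325 0.008 1.126] tilt 84.9 az 77 xz 0.996 yz -0.005 xaz 74 J [ 0.92  0.41 -0.84  0.08 -1.32  1.89 -1.16]
1 0.001 pos [0.557 0.025 1.032] tilt 90.1 az 57 xz 1.000 yz 0.001 xaz -151 J [ 1.07  0.21 -0.75  0.87 -1.32  1.43 -0.54]
[(1.0, 0.03, 0, 0), (0.6, 0.03, -0.8, -0.35)]
t 25.65 pos [0.325 0.01  1.127] z [ 0.223  0.971 -0.088] y [ 0.974 -0.225 -0.005] tilt deg 85.0 az 77.0 y-axis az -13.0
 grasp [ 0.321 -0.009  1.129] J [ 0.917  0.41  -0.845  0.084 -1.317  1.891 -1.159] F [ 0.371  1.099 -1.971] w 0.433 g 20.0
0 0.932 pos [ 0.32  -0.149  1.086] tilt 90.2 az 75 xz 1.000 yz -0.004 xaz -51 J [ 1.13  0.56 -1.    0.08 -1.32  1.97 -1.1 ]
1 0.764 pos [0.328 0.041 0.837] tilt 89.2 az 100 xz 1.000 yz -0.004 xaz 85 J [ 1.45  0.36 -1.27  1.32 -1.27  2.   -0.14]
2 0.547 pos [0.33  0.041 0.678] tilt 89.2 az 74 xz 1.000 yz -0.003 xaz 62 J [ 2.04  0.1  -
[... 369 characters left out ...]
2 -0.95  1.06  1.  ]
6 0.052 pos [0.461 0.037 0.29 ] tilt 90.0 az 84 xz 1.000 yz -0.005 xaz -3 J [ 1.25  1.03 -1.05  1.96 -0.73  1.14  0.71]
7 0.045 pos [0.474 0.038 0.292] tilt 90.3 az 82 xz 1.000 yz -0.000 xaz -96 J [ 1.25  1.05 -1.07  1.96 -0.75  1.11  0.71]
8 0.052 pos [0.461 0.037 0.289] tilt 90.0 az 84 xz 1.000 yz -0.005 xaz -2 J [ 1.25  1.03 -1.04  1.96 -0.74  1.14  0.71]
0.045319136292349474 pos [0.474 0.038 0.292] tilt 90.3 az 82 xz 1.000 yz -0.000 xaz -96 J [ 1.25  1.05 -1.07  1.96 -0.75  1.11  0.71]
[(0.0, 0.0, -1, 0.35), (-0.6, -0.02, -0.8, 0), (0.6, 0.07, -0.8, 0), (-0.6, -0.07, -0.8, -0.35), (0.6, 0.07, -0.8, 0), (0.0, 0.0, -1, -0.35), (-1.0, -0.08, 0, 0.35), (1.0, 0.08, 0, 0)]
```

>>> apply_moves --pt "30 0 0 -1 0.35" --pt "30 0 0 -1 0.35" --pt "30 0 0 -1 0.35" --pt "30 -0.6 -0.02 -0.8 0" --pt "30 -0.6 -0.02 -0.8 0" --pt "30 -0.6 -0.02 -0.8 0" --pt "30 0.6 0.07 -0.8 0" --pt "30 0.6 0.07 -0.8 0" --pt "30 0.6 0.07 -0.8 0"

```text
clock: 26.78
position: [0.4408, 0.0551, 0.6965]
ee_rot: [-1.104, -1.317, -1.043]
force: [0.3, -1.1, -3.1]
width: 0.432
gripper_force: 20.0
```

```bash
python3 s3r.py 1
```

```text
t 26.77 pos [0.441 0.055 0.697] z [-0.186  0.982 -0.042] y [ 0.982  0.186 -0.012] tilt deg 87.6 az 100.8 y-axis az 10.7
 grasp [0.444 0.037 0.697] J [ 1.151  0.544 -1.141  1.4   -1.021  1.791  0.066] F [ 0.279 -1.114 -3.111] w 0.432 g 20.0
0 0.441 pos [0.44  0.054 0.515] tilt 87.6 az 71 xz 0.999 yz -0.012 xaz 54 J [ 1.5   0.41 -1.11  2.04 -1.19  1.4   0.6 ]
1 0.265 pos [0.44  0.054 0.335] tilt 87.6 az 71 xz 0.999 yz -0.012 xaz 54 J [ 1.35  0.77 -1.    2.2  -1.07  1.08  0.92]
2 0.189 pos [0.459 0.055 0.258] tilt 87.6 az 77 xz 0.999 yz -0.009 xaz 66 J [ 1.2   0.95 -0.9   2.1  -0.93  1.07  0.94]
3 0.19 pos [0.454 0.053 0.265] tilt 87.6 az 76 xz 0.999 yz -0.008 xaz 65 J [ 1.26  0.96 -0.96  2.12 -0.91  1.02  0.91]
4 0.118 pos [0.524 0.049 0.273] tilt 89.3 az 79 xz 1.000 yz 0.004 xaz 95 J [ 1.15  1.03 -0.98  1.93 -0.86  1.07  0.8 ]
5 0.133 pos [0.523 0.067 0.251] tilt 90.1 az 92 xz 1.000 yz 0.004 xaz -162 J [ 1.03  1.13 -0.98  1.76 -0.67  1.22  0.66]
6 0.118 pos [0.524 0.051 0.273] tilt 89.2 az 79 xz 1.000 yz 0.004 xaz 94 J [ 1.15  1.03 -0.98  1.94 -0.86  1.06  0.8 ]
7 0.128 pos [0.415 0.053 0.286] tilt 90.1 az 92 xz 1.000 yz 0.004 xaz -150 J [ 1.23  1.04 -1.05  1.98 -0.66  1.21  0.7 ]
8 0.118 pos [0.524 0.051 0.273] tilt 89.2 az 79 xz 1.000 yz 0.004 xaz 94 J [ 1.15  1.03 -0.98  1.94 -0.86  1.06  0.8 ]
0.11780966858006306 pos [0.524 0.051 0.273] tilt 89.2 az 79 xz 1.000 yz 0.004 xaz 94 J [ 1.15  1.03 -0.98  1.94 -0.86  1.06  0.8 ]
[(-0.6, -0.07, -0.8, -0.35), (0.0, 0.0, -1, 0), (0.6, 0.07, -0.8, 0.35), (-0.12, 0.99, 0, -0.35), (0.43, -0.9, 0, 0), (-1.0, -0.09, 0, 0), (1.0, 0.1, 0, 0)]
```

Run:
```python
from h import *
from fast import *
q=np.clip(observe()["joints"],LO,HI)
d=np.load("pics/top0.npy");P2=cloud("top",d)
m=(d>0)&(abs(P2[...,2]-.3)<.012)&(abs(P2[...,1]-.22)<.08)&(P2[...,0]>.4)&(P2[...,0]<.7)
Q=P2[m]; A=Q[Q[:,0]<.575]; print("arm",len(A),A[:,0].min(),np.sort(A[:,0])[:8],A[:,1].min(),A[:,1].max())
for lo in (.49,.51,.53,.55): 
    a=A[(A[:,0]>=lo)&(A[:,0]<lo+.02)]; print(lo,a[:,1].min(),a[:,1].max())
B=Q[Q[:,0]>.6]; print("bar",B[:,:2].min(0),B[:,:2].max(0),cv2.minAreaRect((B[:,:2]*1000).astype(np.float32)))
d=np.load("pics/side0.npy");P3=cloud("side",d); m=(d>0)&(P3[...,2]>.2)&(P3[...,2]<.265)&(P3[...,0]<.53)&(P3[...,0]>.47)&(abs(P3[...,1]-.21)<.03)
print("pin side",m.sum(),P3[m].mean(0),P3[m].min(0),P3[m].max(0))
for rows in ([(.05,.0,-.9,-.08)]*8,[(.08,0,-.9,-.08)]*9): print(info(run(q,rows)))
```

```text
arm 228 0.49124256109363695 [0.49124256 0.49169986 0.49218392 0.49241195 0.49263464 0.49265437
 0.49298063 0.49303026] 0.2052483515576606 0.23229186912982436
0.49 0.2052483515576606 0.22847556197672397
0.51 0.2055110098283974 0.22821290857530482
0.53 0.20719144436329065 0.2286481761793372
0.55 0.20721900914922603 0.23229186912982436
bar [0.60024198 0.16763422] [0.63735002 0.2754635 ] ((617.9198608398438, 221.3156280517578), (35.91703796386719, 107.33692169189453), 1.5962340831756592)
pin side 61 [0.50109014 0.21403354 0.23579558] [0.49369574 0.20830178 0.20318246] [0.50575513 0.2202246  0.26479973]
pos [0.464 0.054 0.263] tilt 87.6 az 82 xz 0.999 yz -0.012 xaz 66 J [ 1.16  0.96 -0.9   2.01 -0.85  1.14  0.85]
pos [0.483 0.054 0.209] tilt 87.6 az 80 xz 0.999 yz -0.012 xaz 64 J [ 1.13  1.06 -0.86  2.   -0.84  1.06  0.92]
```

>>> apply_moves --pt "30 0.1 0 -0.9 -0.08" --pt "30 0.1 0 -0.9 -0.08" --pt "30 0.1 0 -0.9 -0.08" --pt "30 0.1 0 -0.9 -0.08" --pt "30 0.1 0 -0.9 -0.08" --pt "30 0.1 0 -0.9 -0.08" --pt "30 0.1 0 -0.9 -0.08" --pt "30 0.1 0 -0.9 -0.08" --pt "30 0.1 0 -0.9 0" --pt "30 0.1 0 -0.6 0" --pt "30 0 0 -0.4 0" --pt "30 0 0 0 0"

```text
clock: 28.28
position: [0.4983, 0.0549, 0.1501]
ee_rot: [-1.344, -1.163, -1.272]
force: [0.2, 0.3, -2.2]
width: 0.433
gripper_force: 20.0
```

```bash
cat > v.py <<'E'
from h import *
import sys
o=rep(); z=R.from_rotvec(o["ee_rot"]).as_matrix(); print("spacer centre est",o["position"]-.0118*z[:,2],"axis",z@np.array([.999,0,.04]))
save("side",sys.argv[1],(200,80,440,230),3)
E
python3 v.py side1
```

```text
t 28.27 pos [0.498 0.055 0.15 ] z [ 0.13   0.991 -0.042] y [ 0.991 -0.13  -0.014] tilt deg 87.6 az 82.6 y-axis az -7.5
 grasp [0.496 0.036 0.151] J [ 1.061  1.167 -0.802  1.921 -0.775  1.069  0.94 ] F [ 0.219  0.324 -2.158] w 0.433 g 20.0
spacer centre est [0.497 0.043 0.151] axis [0.025 0.08  0.996]
```

View pics/side1.png

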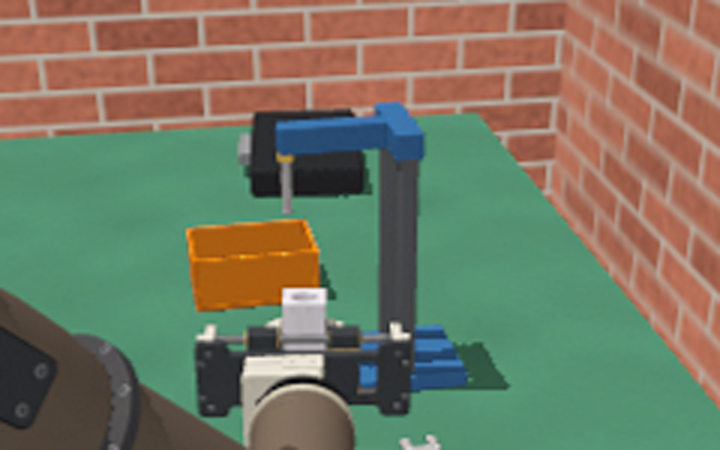

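Side crop shows the spacer upright in the fingers with its mouth at crop (303,297) and the pin tip at crop (287,210). Next I check the spacer's top against depth.

Run:
```python
from h import *
d=np.load("pics/side1.npy");P=cloud("side",d);p=cv2.imread("pics/side1_raw.png")
m=(d>0)&(abs(P[...,0]-.497)<.035)&(abs(P[...,1]-.043)<.035)&(P[...,2]>.155)&(P[...,2]<.21)&(p.min(2)>100)
Q=P[m]; t=Q[Q[:,2]>.184]; print(m.sum(),Q.min(0),Q.max(0)); print("top",len(t),t.mean(0),t.min(0),t.max(0))
```

```text
232 [0.46412616 0.02062797 0.15881829] [0.53194687 0.06640407 0.19305783]
top 91 [0.49702999 0.04093365 0.18786911] [0.47734835 0.02091138 0.18408002] [0.51785922 0.06640407 0.19305783]
```

>>> apply_moves --pt "30 0 0.5 -0.2 0" --pt "30 0.03 0.7 0 0" --pt "30 0 0.7 0 0" --pt "30 0 0.2 0 0" --pt "30 0 0 0 0"

```text
clock: 28.95
position: [0.5001, 0.1814, 0.1422]
ee_rot: [-1.338, -1.167, -1.277]
force: [0.1, -0.8, -2.7]
width: 0.434
gripper_force: 20.0
```

```bash
cat > v2.py <<'E'
from h import *
import sys
o=rep(); z=R.from_rotvec(o["ee_rot"]).as_matrix(); print("spacer centre est",o["position"]-.0118*z[:,2],"axis",z@np.array([.999,0,.04]))
o,p,d=save("side",sys.argv[1],(255,100,355,175),7); P=cloud("side",d); p=cv2.imread(f"pics/{sys.argv[1]}_raw.png")
c=o["position"]-.0118*z[:,2]
m=(d>0)&(abs(P[...,0]-c[0])<.03)&(abs(P[...,1]-c[1])<.03)&(abs(P[...,2]-c[2]-.04)<.006)
t=P[m]; print("top",len(t),t.mean(0),t.min(0),t.max(0))
m=(d>0)&(abs(P[...,0]-.5)<.02)&(abs(P[...,1]-.215)<.025)&(P[...,2]>.199)&(P[...,2]<.265); print("pin",m.sum(),P[m].mean(0),P[m].min(0))
E
python3 v2.py side2
```

```text
t 28.95 pos [0.5   0.181 0.142] z [ 0.128  0.991 -0.04 ] y [ 0.992 -0.129 -0.008] tilt deg 87.7 az 82.6 y-axis az -7.4
 grasp [0.498 0.163 0.143] J [ 0.94   1.248 -0.925  2.053 -0.935  0.782  1.081] F [ 0.106 -0.817 -2.703] w 0.434 g 20.0
spacer centre est [0.499 0.17  0.143] axis [0.018 0.078 0.997]
top 67 [0.498 0.167 0.18 ] [0.478 0.146 0.177] [0.519 0.191 0.183]
pin 61 [0.501 0.214 0.236] [0.493 0.209 0.202]
```

View pics/side2.png

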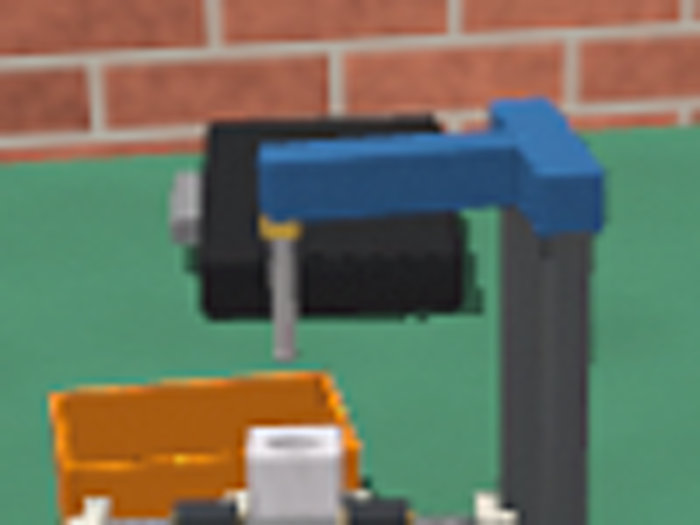

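>>> apply_moves --pt "30 0.03 0.4 0 0" --pt "30 0 0.35 0 0" --pt "30 0 0 0 0" --pt "30 0 0 0.2 0" --pt "30 0 0 0 0"

```text
clock: 29.62
position: [0.5027, 0.2252, 0.1549]
ee_rot: [-1.339, -1.166, -1.279]
force: [0.5, 0.1, -3.6]
width: 0.428
gripper_force: 20.0
```

```bash
python3 v2.py side3
```

```text
t 29.62 pos [0.503 0.225 0.155] z [ 0.131  0.991 -0.04 ] y [ 0.991 -0.131 -0.007] tilt deg 87.7 az 82.5 y-axis az -7.5
 grasp [0.5   0.207 0.156] J [ 0.896  1.266 -0.996  2.089 -1.017  0.679  1.125] F [ 0.452  0.081 -3.633] w 0.428 g 20.0
spacer centre est [0.501 0.213 0.155] axis [0.017 0.078 0.997]
top 61 [0.501 0.21  0.193] [0.482 0.191 0.189] [0.521 0.236 0.201]
pin 61 [0.501 0.214 0.236] [0.493 0.208 0.201]
```

View pics/side3.png

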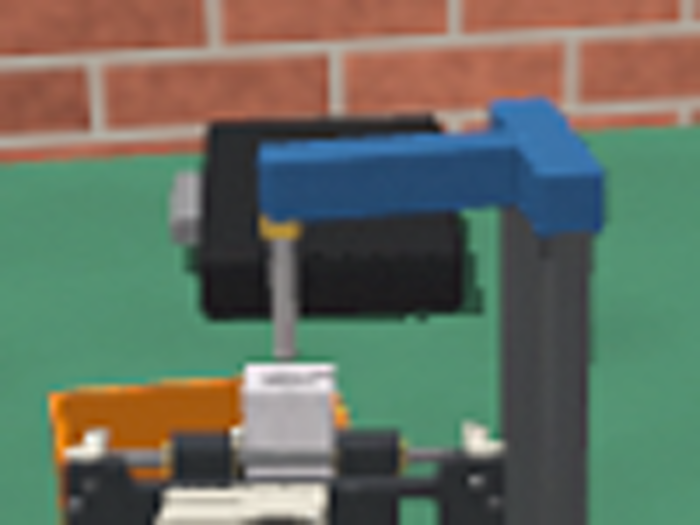

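>>> apply_moves --pt "30 0 0.01 0.1 0" --pt "30 0 0 0.03 0" --pt "30 0 0 0 0" --pt "30 0 0 0 0" --newtons 14

```text
clock: 30.18
position: [0.5019, 0.2267, 0.1616]
ee_rot: [-1.339, -1.165, -1.277]
force: [-0.6, 0.7, -2.2]
width: 0.435
gripper_force: 14.0
```

>>> apply_moves --pt "30 0 0 0.025 0" --pt "30 0 0 0.025 0" --pt "30 0 0 0 0"

```text
clock: 30.55
position: [0.5019, 0.2268, 0.1649]
ee_rot: [-1.338, -1.166, -1.278]
force: [-0.1, -0.8, -2.6]
width: 0.438
gripper_force: 14.0
```

>>> apply_moves --pt "30 0 0 0.025 0" --pt "30 0 0 0.025 0" --pt "30 0 0 0 0"

```text
clock: 30.92
position: [0.5019, 0.2268, 0.1679]
ee_rot: [-1.338, -1.166, -1.278]
force: [0.0, 0.2, -3.3]
width: 0.437
gripper_force: 14.0
```

>>> apply_moves --pt "30 0 0 0.025 0" --pt "30 0 0 0 0"

```text
clock: 31.18
position: [0.5019, 0.2268, 0.1694]
ee_rot: [-1.338, -1.165, -1.278]
force: [-0.1, 0.6, -3.0]
width: 0.435
gripper_force: 14.0
```

>>> apply_moves --pt "30 0 0 0.025 0" --pt "30 0 0 0 0"

```text
clock: 31.42
position: [0.502, 0.2267, 0.1709]
ee_rot: [-1.339, -1.166, -1.278]
force: [0.2, -0.0, -3.4]
width: 0.433
gripper_force: 14.0
```

>>> apply_moves --pt "30 0 0 0.02 0" --pt "30 0 0 0 0"

```text
clock: 31.68
position: [0.5019, 0.2268, 0.1721]
ee_rot: [-1.338, -1.165, -1.278]
force: [-0.3, 0.2, -2.5]
width: 0.439
gripper_force: 14.0
```

>>> apply_moves --pt "30 0 0 0.025 0" --pt "30 0 0 0.025 0" --pt "30 0 0 0 0" --pt "30 0 0 0 0"

```text
clock: 32.17
position: [0.502, 0.2267, 0.175]
ee_rot: [-1.339, -1.166, -1.278]
force: [0.7, 0.6, -2.8]
width: 0.436
gripper_force: 14.0
```

```bash
python3 v2.py side4
```

```text
t 32.17 pos [0.502 0.227 0.175] z [ 0.129  0.991 -0.039] y [ 0.992 -0.13  -0.008] tilt deg 87.7 az 82.6 y-axis az -7.5
 grasp [0.5   0.208 0.176] J [ 0.901  1.231 -1.018  2.099 -1.033  0.683  1.102] F [ 0.709  0.644 -2.753] w 0.436 g 14.0
spacer centre est [0.5   0.215 0.175] axis [0.018 0.078 0.997]
top 63 [0.5   0.212 0.214] [0.481 0.193 0.21 ] [0.522 0.239 0.221]
pin 151 [0.5   0.209 0.22 ] [0.48  0.191 0.199]
```

View pics/side4.png

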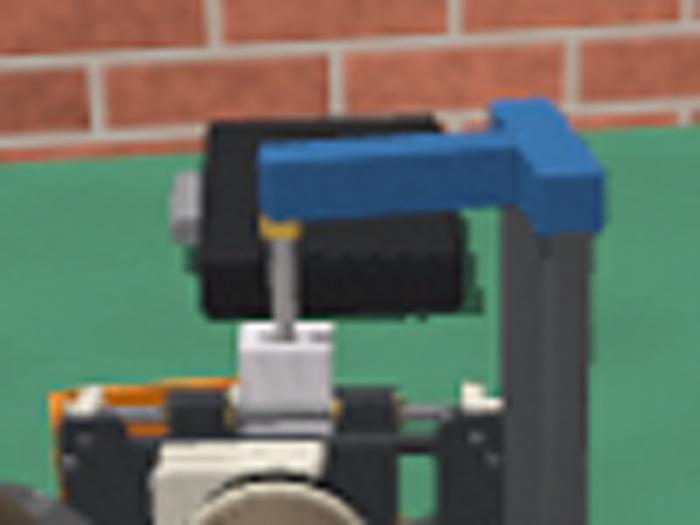

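The top face rose 21 mm while the TCP rose 20 mm, so nothing slipped. The pin enters the mouth at crop (287,338) with no force change, about 14 mm down. A 6 mm recess would have stopped it, so this is the deep end. I'll raise it a little more for margin and hand in.

>>> apply_moves --pt "30 0 0 0.02 0" --pt "30 0 0 0.02 0" --pt "30 0 0 0 0" --pt "30 0 0 0 0" --pt "30 0 0 0 0"

```text
clock: 32.85
position: [0.502, 0.2267, 0.1774]
ee_rot: [-1.339, -1.165, -1.278]
force: [0.7, -0.3, -3.1]
width: 0.434
gripper_force: 14.0
```

Run:
```python
from h import *
o=rep()
if abs(o["force"][2]+2.8)<3: print(arm.sign_off())
```

```text
t 32.85 pos [0.502 0.227 0.177] z [ 0.129  0.991 -0.039] y [ 0.992 -0.13  -0.008] tilt deg 87.7 az 82.6 y-axis az -7.5
 grasp [0.5   0.208 0.178] J [ 0.902  1.227 -1.02   2.099 -1.034  0.684  1.099] F [ 0.733 -0.313 -3.091] w 0.434 g 14.0
the job is handed in; nothing more can be done
None
```

I handed the job in at 32.9 s: the spacer is held upright (about 5° lean) at a 14 N grip (20 N when picked up), with the pin about 17 mm down the hole and no push on it, and since the first end I tried took the pin past 6 mm, I didn't turn it over.

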